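# Unload the bench shaker under its propped guard

### The arm

A 6-joint arm with a two-finger parallel gripper is mounted at the origin on the work surface. World frame = base frame: x ahead of the robot, y to its left, z up, the work surface at z = 0. Lengths are in m, angles in rad, forces in N, time in s.
With the tool pointing down it reaches from about 0.275 to 0.725 m from the base axis. Payload 5.6 kg.
Tool frame: the origin (TCP) lies between the finger pads; the fingertips stand 11 mm ahead of it and the grasp point (between the pads) lies 8 mm behind it; z points along the fingers, y is the direction in which the jaws open and shut (so a half turn about z gives the same grasp; the last joint's range is limited). The gripper opens to 85 mm and grips with 20 to 120 N. Pads are 22 mm wide; open, the fingers measure 114 mm over their backs; the gripper's body (76 mm by 85 mm) begins 54 mm behind the grasp point. The pads swing forward as they close: fully open they stand 13 mm farther back than shut.
Start: joints at [1.467, 0.255, 0.108, 0, -1.424, -0.285], TCP at [0.208, 0.509, 0.242] pointing down, gripper open.
Joint ranges: [-2.95, 2.95], [-1.21, 1.97], [-1.09, 1.5], [-2.87, 1.71], [-2.94, -0.07], [-3.05, 3.05]. Speed limits (rad/s): [2.57, 2.57, 3.14, 3.14, 3.14, 3.14].

### API

Orientations are given as a unit quaternion [x, y, z, w].
In Python, from rig import ctrl, grab_frame gives the robot as it stands.
- The arm moves only by the tool apply_moves, never from a script. Its argument "series" is a list of rows, each an object with "turn": the turn, a rotation vector about the tool's x, y, z in degrees, a list of three; "travel": the shift along the tool's x, y, z in m, a list of three; "hand": the opening, from -1 (shut) to 1 (fully open). A call has 1 to 8 rows; each row shifts and turns the commanded pose from where the row before left it, along the tool's axes as they then stand; what a row does not reach is not made up. A row lasts 1/8 s, in which the tool goes at most 62.5 mm and 10.7 degrees, less where a joint would pass 70% of its speed; a pose out of reach is approached as far as the arm can. A call with a gripper value outside its range is refused whole. The fingers move at their own pace and stop on an object; "squeeze" is the grip in N (left out, the last holds). Time passes only in rows, so rows that do not move let the fingers close. It gives the time, the measured TCP pose, the force and the opening at its end, in the units of the state.
- ctrl.state(): the state, without advancing time (a new reading comes with each control period).
- grab_frame(name): name is "scene" or "top"; returns a dict with "image" (420x560x3 uint8, red, green, blue), "intrinsics" (3x3 intrinsics, pixels), "dist" ([k1, k2, p1, p2, k3] as OpenCV has them; the pictures are not rectified), "camera_from_world" (4x4, takes a point from world to camera coordinates). Camera axes: x right, y down, z forward; pixel columns grow to the right and rows downward; lengths in m; the calibration is good to about 2 mm. A picture is of the moment at which its call begins. There is no depth.
- ctrl.finish_job(): hands the job in, once; it reports no verdict.
The state is a dict: "time": time; "q": joint angles; "dq": joint speeds; "joint_torque": joint torques, N m; "eef_pos": TCP position; "tcp_rot": TCP orientation; "wrist_force": force on the tool from outside, world axes, zero at the start; "ft_torque": the same for the moment, N m; "opening": finger opening in m.
Only numpy, scipy, OpenCV 4.12 (cv2) and the standard library are available. Lean on these libraries where they do the work, as an engineer would, in place of code of your own. Each camera call takes 0.05 s, during which the arm holds its last target.

### The job

The shaking run is over, so unload the bench shaker: raise its clear guard flap, swing the prop stay on its right side fully up and bring the guard forward to rest on the stay. Then turn the cam lever under the guard to free the retaining bar, draw the bar fully to the front, and stand every sample jar upright in the steel drip tray. Last, push the empty bar fully home and lock it again with the lever; leave the guard resting on its stay and the other things on the bench where they stand.

Things in the scene. Friction and masses are not known exactly. Their poses are not given: they have to be found in the camera images.
- shaker: bench shaker, fixed: a white open box 235 mm deep (x, from -110 to +125 mm) by 260 mm wide (y); origin on the bench, own x to its rear (away from the robot at yaw 0), y to its left. Front and side walls 55 mm high, rear wall 106 mm. The jars stand in a row along y at own x = -5 mm on its floor, 25 mm above the bench; a rib close behind them is 47 mm above the bench
- guard_hinge (a point): centre of the guard flap's hinge line, which runs along the shaker's y at its rear edge, 115 mm above the bench; this frame turns with the guard
- guard_grip (a point): middle of the guard's grip: a round steel bar 12 mm thick, 140 mm long, along the shaker's y, 210 mm from the hinge line, held by two arms 67 mm either side of the middle; a finger passes in the 39 mm gap between bar and clear panel (252 mm wide). At the front when shut (115 mm above the bench), at the top (325 mm) when upright
- guard (a joint): angle of the clear guard flap, rad: 0 shut (level), 1.57 upright, 1.75 leaning back on its rear stop, where it stays. 0.3 kg, free hinge: let go before upright, it falls shut. A pin on its right (-y) edge, 130 mm from the hinge, settles on the stay's hooked end when the stay is fully up and the guard is brought forward: it then rests at about 1.42. Lean it back while swinging the stay up, or the pin is in the way
- stay_pivot (a point): pivot of the prop stay, outside the shaker's right (-y) wall, 80 mm above the bench, axis along the shaker's y
- stay_grip (a point): middle of the stay's grip: a grey peg 14 mm thick, 66 mm long, that sticks out sideways (towards the shaker's -y) from the stay, 140 mm from the pivot along the stay; this point lies 48 mm to the right (-y) of the pivot point
- stay (a joint): angle of the prop stay, rad: 0 lies level along the shaker's right side, pointing to the rear; grows as its rear end swings up; 0.779 at its stop. A flat steel bar 233 mm long, 8 mm thick; a stiff pivot (about 0.13 N m), stays where it is left
- cam_pivot (a point): vertical axis of the cam lever, near the shaker's left front inside corner, at the height of the middle of its knob, about 99 mm above the bench
- cam_knob (a point): middle of the grey knob (16 mm thick, upright, 22 mm of it above the lever, top 110 mm above the bench) on the cam lever's end, 65 mm from its axis. Beneath the shut guard
- cam (a joint): angle of the cam lever, rad: 0 locked, the lever points to the shaker's right (-y) along the front of the retaining bar; grows clockwise seen from above, 1.57 free at its stop, the lever then points to the front (-x). Stays where it is left (0.06 N m). Its cam stands in front of the retaining bar until it is turned by about 1.2
- bar_knob (a point): middle of the grey knob (18 mm thick, upright, 30 mm above the bar, top 108 mm above the bench) of the retaining bar, on a tab at its front
- bar (a joint): how far the retaining bar has been drawn towards the shaker's front (-x), m: 0 home, over the front of the jars' shoulders so that they cannot be lifted; 0.045 fully drawn at its stop. Aluminium bar across the jars, 200 mm long, 22 mm deep, underside 68 mm above the bench; friction about 1.2 N; can be drawn only with the cam lever free
- tray: steel drip tray, fixed, 260 mm (own x) by 170 mm (own y), walls 18 mm high and 5 mm thick, floor 5 mm thick; origin under its centre on the bench. Empty at the start
- jar1_centre (a point): centre, half-way up, of sample jar 1 (two or three are present): amber glass body 56 mm across and 39 mm high, white cap 36 mm across above it to 75 mm, 0.22 kg; its z axis points up through the cap. Take it by the cap
- jar2_centre (a point): centre, half-way up, of sample jar 2 (two or three are present): amber glass body 56 mm across and 39 mm high, white cap 36 mm across above it to 75 mm, 0.22 kg; its z axis points up through the cap. Take it by the cap
- jar3_centre (a point): centre, half-way up, of sample jar 3 (two or three are present): amber glass body 56 mm across and 39 mm high, white cap 36 mm across above it to 75 mm, 0.22 kg; its z axis points up through the cap. Take it by the cap
- beaker: bystander: clear beaker, 74 mm across, 95 mm high; origin under its centre
- wash_bottle: bystander: white wash bottle, 60 mm across, 175 mm high with its spout; origin under its centre
- paper_roll: bystander: paper roll on end, 104 mm across, 100 mm high; origin under its centre
- reagent: bystander: amber bottle, 56 mm across, 100 mm high; origin under its centre
- cup: bystander: yellow plastic cup, 66 mm across, 70 mm high; origin under its centre
- spatula: bystander: spatula lying on the bench, 180 mm long; origin under its middle

How it is judged:
On the way, in this order (a step that is already met when the one before it is completed fails the run):
1. the guard rests on the prop stay, which is up (value of joint guard between 1.3 and 1.53 rad and value of joint stay above 0.68 rad), for 0.4 s.
2. the cam lever is turned to free, with the guard on its stay (all of step 1 and value of joint cam above 1.2 rad), for 0.2 s.
3. the retaining bar is drawn to the front, with the guard on its stay (all of step 1 and value of joint bar above 0.035 m), for 0.2 s.
At the end, for the whole second after the job is handed in: Every jar that is present stands upright (within 0.15 rad) and still on the floor of the drip tray, wholly inside its walls; the guard rests on its stay (guard 1.30 to 1.53 rad, stay over 0.68 rad); the retaining bar is back home (within 8 mm) and the cam lever locked (under 0.3 rad) (all of step 1 and value of joint cam below 0.3 rad and value of joint bar below 0.008 m and x of jar1_centre in the frame of tray between -0.102 and 0.102 m and y of jar1_centre in the frame of tray between -0.057 and 0.057 m and height (world z) of each of jar1_centre, jar2_centre, jar3_centre below 0.055 m and angle between each of jar1_centre, jar2_centre, jar3_centre's own z axis and vertical below 0.15 rad and linear speed of each of jar1, jar2, jar3 below 0.03 m/s and x of jar2_centre in the frame of tray between -0.102 and 0.102 m and y of jar2_centre in the frame of tray between -0.057 and 0.057 m and x of jar3_centre in the frame of tray between -0.102 and 0.102 m and y of jar3_centre in the frame of tray between -0.057 and 0.057 m); the robot touches nothing.
It fails at once if a bystander is shifted by more than 40 mm (distance of any of beaker, wash_bottle, paper_roll, reagent, cup, spatula from where it was at the start of the episode above 0.04 m).
Of jar1, jar2, jar3 only 2 to 3 are there at a start; the rules pass over those that are not, and their reading is None.
At some moment in a run one of jar1, jar2, jar3 may be knocked a few centimetres aside while the robot is not near it.
Once in a run the grip may slacken for a moment while it holds something.
It also fails if it takes over 210 s, if anything falls off the work surface, if the arm or the gripper's body presses on something with over 40 N, if the wrist force passes 120 N, or if a joint passes its speed limit or range.

## Working session

There is one attempt and no reset: what is moved stays moved. The work goes in short steps, Python scripts to look and compute and a tool call to move; the robot and the scene stay as the last step left them, time stands still between calls to the robot, and variables do not carry over. Pictures are saved under pics/ and viewed, and the job is handed in when it is done.

Besides the shell and the picture viewer there is one more tool, called after "Request:" as name(argument=value, ...) on one line, values as JSON. apply_moves: Moves the arm, as the interface text tells. Its arguments: {"type":"object","properties":{"series":{"type":"array","items":{"type":"object","properties":{"turn":{"type":"array","items":{"type":"number"}},"travel":{"type":"array","items":{"type":"number"}},"hand":{"type":"number"}}}},"squeeze":{"type":"number"}},"required":["series"]}

```bash
ls; mkdir -p pics; python3 - <<'E'
from rig import ctrl, grab_frame
import cv2
print(ctrl.state())
for n in ("scene","top"):
    f=grab_frame(n); cv2.imwrite(f"pics/{n}0.png",cv2.cvtColor(f["image"],cv2.COLOR_RGB2BGR)); print(f["intrinsics"],f["dist"],f["camera_from_world"])
E
```

```text
pics
{'time': 0.0, 'q': array([ 1.46657365e+00,  2.55744072e-01,  1.07010827e-01, -4.70886017e-04,
       -1.42388065e+00, -2.84598438e-01]), 'dq': array([-0.00121328, -0.00044533, -0.00119931, -0.0015709 ,  0.00030765,
        0.00103313]), 'joint_torque': array([ 4.79445134e-04, -3.86631382e+01,  2.37933540e+01,  5.36524817e+00,
       -6.16447942e-03, -3.27651250e-06]), 'eef_pos': array([0.20827179, 0.50853724, 0.24140038]), 'tcp_rot': array([ 9.81154581e-01, -1.93222172e-01, -1.50078459e-04,  9.26065599e-04]), 'wrist_force': array([-0.35256838,  0.12238079, -0.57111591]), 'ft_torque': array([ 0.04758634, -0.00375558,  0.06574974]), 'opening': 0.08509064031486067}
[[500.10518581   0.         278.10970144]
 [  0.         500.10518581 211.05185991]
 [  0.           0.           1.        ]] [0.02014249 0.         0.         0.         0.        ] [[ 0.77779087  0.62832179  0.01590909 -0.40237069]
 [ 0.376096   -0.44498559 -0.81273589 -0.14297733]
 [-0.50358035  0.63812189 -0.58241504  1.69694188]
 [ 0.          0.          0.          1.        ]]
[[416.07940842   0.         278.25967361]
 [  0.         416.07940842 207.33504166]
 [  0.           0.           1.        ]] [0.00257998 0.         0.         0.         0.        ] [[-1.22080989e-02 -9.99924691e-01 -1.25491463e-03 -2.55235555e-03]
 [-9.84895981e-01  1.22413705e-02 -1.72713796e-01  5.58183536e-01]
 [ 1.72716151e-01 -8.72546727e-04 -9.84971253e-01  1.17488233e+00]
 [ 0.00000000e+00  0.00000000e+00  0.00000000e+00  1.00000000e+00]]
```

View pics/scene0.png

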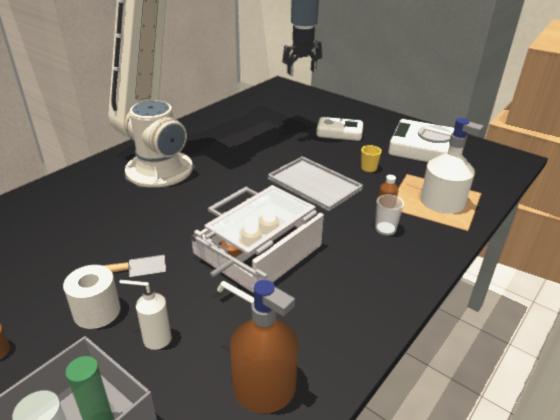

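View pics/top0.png

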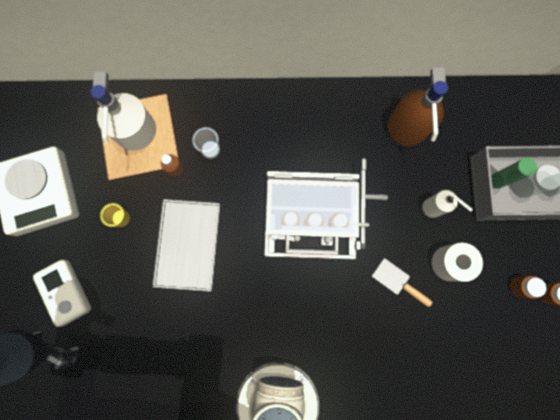

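The scene view shows the shaker near (260,235) and the tray at (315,182). The top view shows the shaker at (312,215) with three caps at about (290,219), (315,219) and (340,219), the tray at (187,245) and the stay on the right at (363,205). I'll zoom in and measure.

```bash
cat > h.py <<'E'
import numpy as np, cv2
from rig import ctrl, grab_frame
from scipy.spatial.transform import Rotation as R
def cam(f): return np.array(f["intrinsics"]),np.array(f["dist"]),np.array(f["camera_from_world"])
def proj(f,P):
    K,d,T=cam(f); r,_=cv2.Rodrigues(T[:3,:3]); p,_=cv2.projectPoints(np.atleast_2d(np.array(P,float)),r,T[:3,3],K,d); return p[:,0]
def ray(f,uv):
    K,d,T=cam(f); n=cv2.undistortPoints(np.array([[uv]],float),K,d)[0,0]
    Rm=T[:3,:3]; return -Rm.T@T[:3,3], Rm.T@np.array([n[0],n[1],1])
def onz(f,uv,z):
    c,v=ray(f,uv); return c+v*(z-c[2])/v[2]
def tri(fa,a,fb,b):
    c1,v1=ray(fa,a);c2,v2=ray(fb,b)
    s=np.linalg.lstsq(np.c_[v1,-v2],c2-c1,rcond=None)[0]
    p,q=c1+s[0]*v1,c2+s[1]*v2; return (p+q)/2,np.linalg.norm(p-q)
def crop(f,name,box,s=5):
    x0,y0,x1,y1=box; im=cv2.cvtColor(f["image"],cv2.COLOR_RGB2BGR)[y0:y1,x0:x1]
    cv2.imwrite(f"pics/{name}.png",cv2.resize(im,None,fx=s,fy=s,interpolation=cv2.INTER_CUBIC))
def st():
    s=ctrl.state(); print("t",round(s["time"],2),"p",s["eef_pos"].round(4),"q",s["q"].round(3),"F",s["wrist_force"].round(1),"T",s["ft_torque"].round(2),"op",round(s["opening"],4)); print(R.from_quat(s["tcp_rot"]).as_matrix().round(3).tolist()); return s
E
python3 - <<'E'
from h import *
f=grab_frame("top"); crop(f,"t1",(250,155,400,275),5)
crop(f,"t2",(130,180,250,310),4)
f=grab_frame("scene"); crop(f,"s1",(185,180,335,290),5)
E
```

```text
(no output)
```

View pics/t1.png

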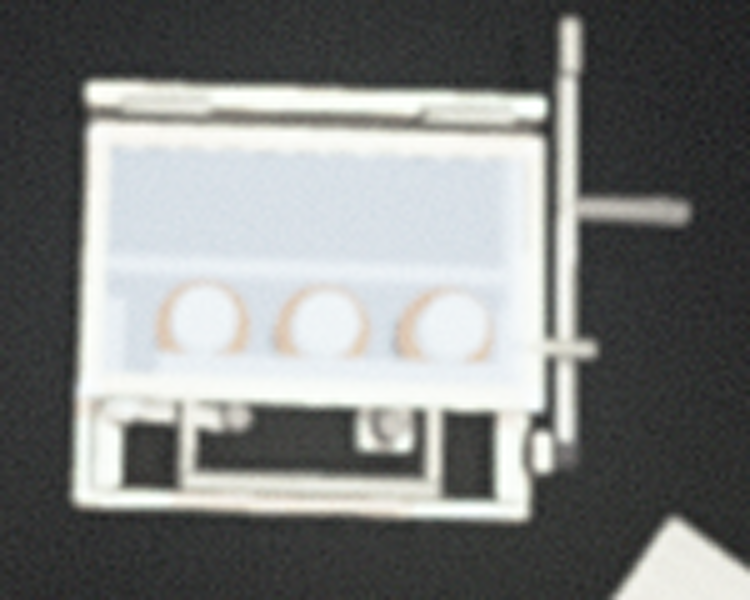

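View pics/s1.png

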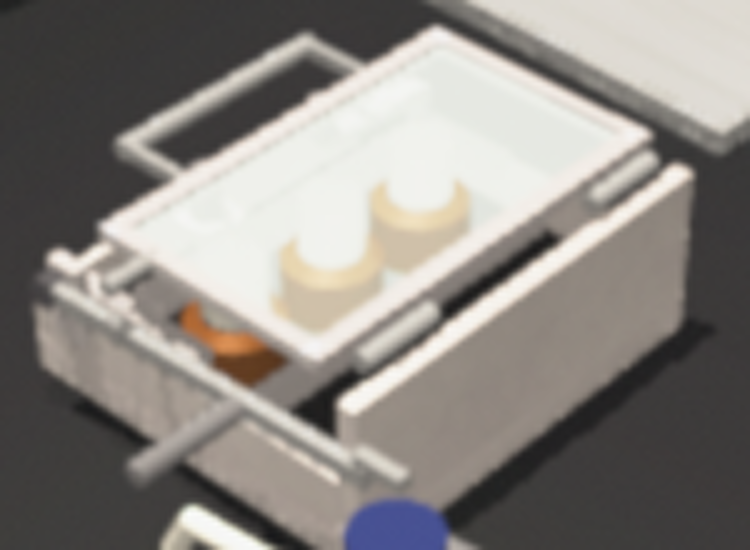

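View pics/t2.png

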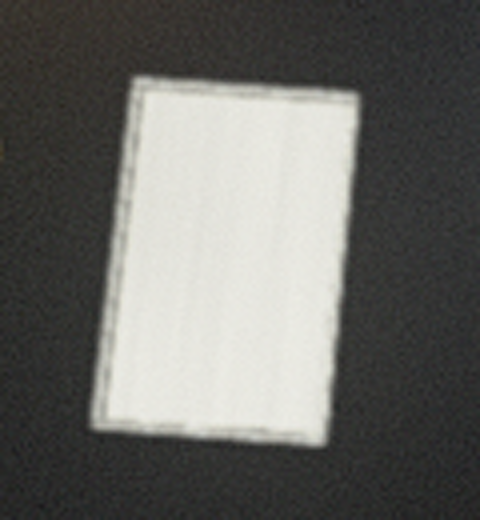

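The top crop shows the guard grip bar from crop (190,482) to (435,492), the bar knob at about (388,428), the cam knob at about (237,418), the stay peg tip at (690,212) and the stay pivot at about (545,450). The tray corners show clearly.

```bash
python3 - <<'E'
from h import *
f=grab_frame("top"); g=grab_frame("scene")
T=lambda x,y:(250+(x+.5)/5-.5,155+(y+.5)/5-.5)
S=lambda x,y:(185+(x+.5)/5-.5,180+(y+.5)/5-.5)
for n,p,z in [("FL",(75,505),.055),("FR",(530,520),.055),("RL",(85,82),.106),("RR",(547,97),.106),("gripL",(190,482),.115),("gripR",(435,492),.115),("hingeL",(165,103),.115),("hingeR",(470,115),.115),("barknob",(388,424),.108),("camknob",(237,418),.11),("peg tip",(688,212),.08),("peg base",(580,208),.08),("stay end",(570,18),.08),("stay front",(566,465),.08),("cap1",(203,320),.1),("cap2",(327,322),.1),("cap3",(453,325),.1)]:
    print(n,onz(f,T(*p),z).round(4))
print("grip tri L", tri(f,T(190,482),g,S(308,42)), "R",tri(f,T(435,492),g,S(122,143)))
print("peg tip tri",tri(f,T(688,212),g,S(135,468)))
t=[(130+x/4,180+y/4) for x,y in [(133,76),(360,93),(327,445),(91,430)]]
t=np.array([onz(f,p,.018) for p in t]); print(t.round(3), t.mean(0), np.linalg.norm(np.diff(t,axis=0),axis=1))
E
```

```text
FL [0.417  0.0314 0.055 ]
FR [ 0.4053 -0.2289  0.055 ]
RL [0.6534 0.0225 0.106 ]
RR [ 0.6413 -0.2398  0.106 ]
gripL [ 0.4252 -0.0334  0.115 ]
gripR [ 0.4182 -0.1668  0.115 ]
hingeL [ 0.6382 -0.0227  0.115 ]
hingeR [ 0.6291 -0.1942  0.115 ]
barknob [ 0.4562 -0.1432  0.108 ]
camknob [ 0.4604 -0.0599  0.11  ]
peg tip [ 0.5789 -0.3229  0.08  ]
peg base [ 0.582 -0.261  0.08 ]
stay end [ 0.6953 -0.2606  0.08  ]
stay front [ 0.4346 -0.2459  0.08  ]
cap1 [ 0.5166 -0.0424  0.1   ]
cap2 [ 0.5146 -0.1119  0.1   ]
cap3 [ 0.5121 -0.1824  0.1   ]
grip tri L (array([ 0.42573329, -0.03262365,  0.11787184]), np.float64(0.0019727777153648153)) R (array([ 0.41754904, -0.16684321,  0.11785632]), np.float64(0.00121792803194632))
peg tip tri (array([ 0.57700831, -0.31985301,  0.09055511]), np.float64(0.0006613913645996772))
[[0.593 0.338 0.018]
 [0.578 0.166 0.018]
 [0.318 0.187 0.018]
 [0.331 0.359 0.018]] [0.45500971 0.26282959 0.018     ] [0.17255174 0.26122275 0.17271654]
```

```bash
cat >> h.py <<'E'
YAW=-0.043; O=np.array([0.522,-0.1034,0.]); RS=R.from_euler('z',YAW)
def own(p): return RS.inv().apply(np.array(p)-O)
def wld(p): return RS.apply(p)+O
def down(a): # tool down, tool x at world angle a (deg)
    return R.from_euler('z',a,degrees=True)*R.from_quat([1,0,0,0])
def plan(targets,start=None,vmax=.060,tmax=10.):
    """targets: (pos, Rotation) ; prints rows, simulating rounding"""
    s=ctrl.state()
    p,q=(np.array(s["eef_pos"]),R.from_quat(s["tcp_rot"])) if start is None else start
    for P,Q in targets:
        P=np.array(P); n=int(max(np.ceil(np.linalg.norm(P-p)/vmax),np.ceil(np.degrees((q.inv()*Q).magnitude())/tmax),1))
        print("--",P.round(3),n)
        for k in range(n,0,-1):
            tr=q.inv().apply((P-p)/k).round(3); tu=((q.inv()*Q).as_rotvec(degrees=True)/k).round(1)
            print(f'{{"travel":{tr.tolist()},"turn":{tu.tolist()}}}')
            p=p+q.apply(tr); q=q*R.from_rotvec(tu,degrees=True)
    return p,q
A0=down(-92.5)
E
python3 - <<'E'
from h import *
print(own([.4217,-.1,.115]),own([.6337,-.1085,.115]),own([.5805,-.292,.08]),own([.4562,-.1432,.1]),own([.4604,-.0599,.1]),[own(x) for x in ([.5166,-.0424,.1],[.5146,-.1119,.1],[.5121,-.1824,.1])])
t=wld([-.1,0,.21]);print(t)
plan([(t,A0)])
E
```

```text
[-0.10035344 -0.00091471  0.115     ] [ 0.11181598 -0.00029367  0.115     ] [ 0.06655323 -0.18591094  0.08      ] [-0.0640283  -0.04259174  0.1       ] [-0.06341298  0.04081181  0.1       ] [array([-0.0080172 ,  0.06071149,  0.1       ]), array([-0.00702777, -0.00881024,  0.1       ]), array([-0.0064949 , -0.07935254,  0.1       ])]
[ 0.42209244 -0.09910132  0.21      ]
-- [ 0.422 -0.099  0.21 ] 11
{"travel":[0.039, 0.044, 0.003],"turn":[0.0, -0.0, 6.4]}
{"travel":[0.044, 0.039, 0.003],"turn":[0.0, -0.0, 6.4]}
{"travel":[0.048, 0.034, 0.003],"turn":[0.0, -0.0, 6.4]}
{"travel":[0.051, 0.029, 0.003],"turn":[0.0, -0.0, 6.4]}
{"travel":[0.054, 0.023, 0.003],"turn":[0.0, -0.0, 6.4]}
{"travel":[0.056, 0.016, 0.003],"turn":[0.0, -0.0, 6.4]}
{"travel":[0.058, 0.01, 0.003],"turn":[0.0, -0.0, 6.4]}
{"travel":[0.058, 0.004, 0.003],"turn":[0.0, -0.0, 6.4]}
{"travel":[0.058, -0.003, 0.003],"turn":[0.0, -0.0, 6.3]}
{"travel":[0.058, -0.009, 0.003],"turn":[0.0, -0.0, 6.4]}
{"travel":[0.056, -0.016, 0.002],"turn":[0.0, -0.0, 6.3]}
```

Request:
apply_moves(series=[{"travel":[0.039,0.044,0.003],"turn":[0,0,6.4],"hand":0.1},{"travel":[0.044,0.039,0.003],"turn":[0,0,6.4],"hand":0.1},{"travel":[0.048,0.034,0.003],"turn":[0,0,6.4],"hand":0.1},{"travel":[0.051,0.029,0.003],"turn":[0,0,6.4],"hand":0.1},{"travel":[0.054,0.023,0.003],"turn":[0,0,6.4],"hand":0.1},{"travel":[0.056,0.016,0.003],"turn":[0,0,6.4],"hand":0.1},{"travel":[0.058,0.01,0.003],"turn":[0,0,6.4],"hand":0.1},{"travel":[0.058,0.004,0.003],"turn":[0,0,6.4],"hand":0.1}], squeeze=25)

```text
time: 1.3
eef_pos: [0.3642, 0.0647, 0.2186]
tcp_rot: [0.8, -0.599, 0.0, -0.001]
wrist_force: [1.9, 0.4, -0.2]
opening: 0.0468
```

Request:
apply_moves(series=[{"travel":[0.058,-0.003,0.003],"turn":[0,0,6.3],"hand":0.1},{"travel":[0.058,-0.009,0.003],"turn":[0,0,6.4],"hand":0.1},{"travel":[0.056,-0.016,0.002],"turn":[0,0,6.3],"hand":0.1},{"travel":[0,0,0],"turn":[0,0,0],"hand":0.1}])

```text
time: 1.8
eef_pos: [0.4223, -0.102, 0.2096]
tcp_rot: [-0.689, 0.725, 0.0, -0.001]
wrist_force: [-0.2, 0.4, -1.0]
opening: 0.0472
```

```bash
python3 - <<'E'
from h import *
s=st(); print(own(s["eef_pos"]))
g=grab_frame("scene"); crop(g,"s2",(185,120,335,290),4)
f=grab_frame("top"); crop(f,"t3",(250,155,400,305),4)
E
```

```text
t 1.8 p [ 0.4223 -0.102   0.2096] q [ 0.127  0.04  -0.233  0.    -1.3   -0.178] F [-0.2  0.4 -1. ] T [0.07 0.06 0.01] op 0.0472
[[-0.051, -0.999, -0.002], [-0.999, 0.051, -0.001], [0.001, 0.001, -1.0]]
[-0.09964235 -0.00287565  0.20961841]
```

View pics/s2.png

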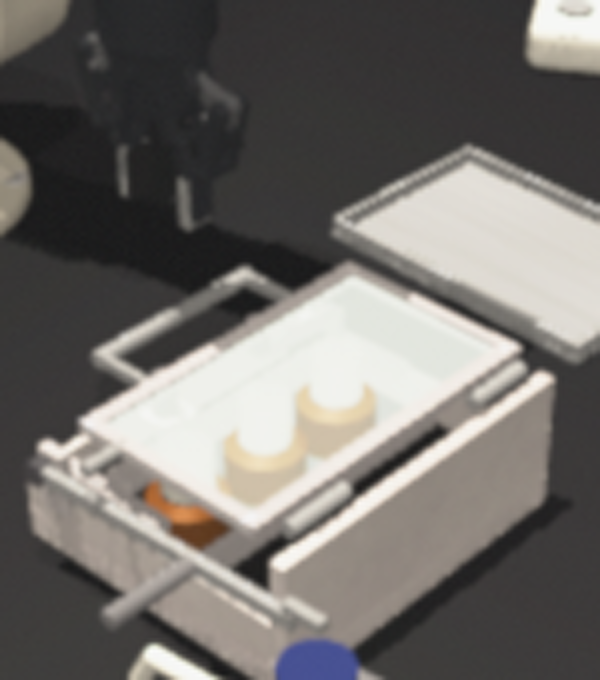

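View pics/t3.png

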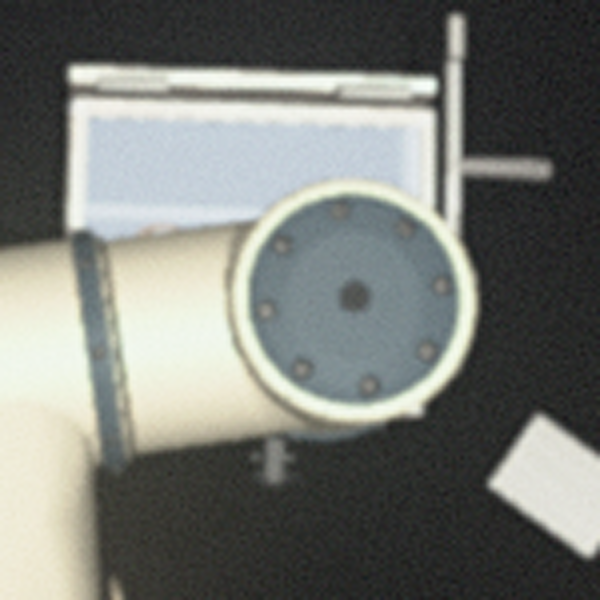

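Both views show the fingers straddling above the grip bar (scene crop around (180,200), bar from (100,355) to (245,270)). Descending to grasp.

Request:
apply_moves(series=[{"travel":[0,0,0.05],"turn":[0,0,0],"hand":0.1},{"travel":[0,0,0.04],"turn":[0,0,0],"hand":0.1},{"travel":[0,0,0.012],"turn":[0,0,0],"hand":0.1},{"travel":[0,0,0],"turn":[0,0,0],"hand":-1},{"travel":[0,0,0],"turn":[0,0,0],"hand":-1},{"travel":[0,0,0],"turn":[0,0,0],"hand":-1}])

```text
time: 2.65
eef_pos: [0.4224, -0.0982, 0.1099]
tcp_rot: [-0.692, 0.722, -0.0, 0.001]
wrist_force: [-4.8, 1.7, 5.4]
opening: 0.0109
```

```bash
python3 - <<'E'
from h import *
s=st(); print(own(s["eef_pos"]))
# arc plan with tool fixed orientation
h=np.array([.111,0,.115]); r=.2105
q=R.from_quat(s["tcp_rot"]); p=s["eef_pos"]; off=own(p)-(h+r*np.array([-1,0,0])); print(off)
off[0]=off[1]=0; off[2]=-.008; off[1]=own(p)[1]
tg=[]
for a in np.arange(.15,1.76,.2).tolist()+[1.75,1.78]:
    tg.append((wld(h+r*np.array([-np.cos(a),0,np.sin(a)])+off),q))
plan(tg,vmax=.045)
E
```

```text
t 2.65 p [ 0.4224 -0.0982  0.1099] q [ 0.135  0.116 -0.419 -0.    -1.035 -0.178] F [-4.8  1.7  5.4] T [ 0.85  1.42 -0.01] op 0.0109
[[-0.043, -0.999, 0.001], [-0.999, 0.043, 0.001], [-0.001, -0.001, -1.0]]
[-0.09975417  0.00094851  0.10994431]
[-0.00025417  0.00094851 -0.00505569]
-- [ 0.425 -0.098  0.138] 1
{"travel":[-0.0, -0.003, -0.029],"turn":[0.0, 0.0, 0.0]}
-- [ 0.435 -0.099  0.179] 1
{"travel":[-0.0, -0.01, -0.04],"turn":[0.0, 0.0, 0.0]}
-- [ 0.454 -0.1    0.217] 1
{"travel":[-0.0, -0.018, -0.038],"turn":[0.0, 0.0, 0.0]}
-- [ 0.479 -0.101  0.25 ] 1
{"travel":[-0.0, -0.026, -0.033],"turn":[0.0, 0.0, 0.0]}
-- [ 0.511 -0.102  0.278] 1
{"travel":[-0.0, -0.032, -0.028],"turn":[0.0, 0.0, 0.0]}
-- [ 0.547 -0.104  0.299] 1
{"travel":[-0.0, -0.036, -0.021],"turn":[0.0, 0.0, 0.0]}
-- [ 0.587 -0.105  0.312] 1
{"travel":[-0.0, -0.04, -0.013],"turn":[0.0, 0.0, 0.0]}
-- [ 0.629 -0.107  0.317] 1
{"travel":[-0.0, -0.042, -0.005],"turn":[0.0, 0.0, 0.0]}
-- [ 0.67  -0.109  0.314] 1
{"travel":[-0.0, -0.042, 0.003],"turn":[0.0, 0.0, 0.0]}
-- [ 0.67  -0.109  0.314] 1
{"travel":[-0.0, 0.0, 0.0],"turn":[0.0, 0.0, 0.0]}
-- [ 0.677 -0.109  0.313] 1
{"travel":[-0.0, -0.006, 0.001],"turn":[0.0, 0.0, 0.0]}
```

Request:
apply_moves(series=[{"travel":[0,-0.003,-0.029],"turn":[0,0,0],"hand":-1},{"travel":[0,-0.01,-0.04],"turn":[0,0,0],"hand":-1},{"travel":[0,-0.018,-0.038],"turn":[0,0,0],"hand":-1},{"travel":[0,0,0],"turn":[0,0,0],"hand":-1}])

```text
time: 3.15
eef_pos: [0.4511, -0.0995, 0.2186]
tcp_rot: [-0.692, 0.722, 0.001, -0.001]
wrist_force: [-14.5, 2.9, 6.1]
opening: 0.0106
```

```bash
python3 - <<'E'
from h import *
s=st(); print(own(s["eef_pos"]))
g=grab_frame("scene"); crop(g,"s3",(185,120,335,290),4)
E
```

```text
t 3.15 p [ 0.4511 -0.0995  0.2186] q [ 1.220e-01  9.100e-02 -1.530e-01 -1.000e-03 -1.329e+00 -1.650e-01] F [-14.5   2.9   6.1] T [ 1.24  4.97 -0.02] op 0.0106
[[-0.043, -0.999, -0.003], [-0.999, 0.043, 0.001], [-0.001, 0.003, -1.0]]
[-0.07101857  0.00081637  0.21861044]
```

View pics/s3.png

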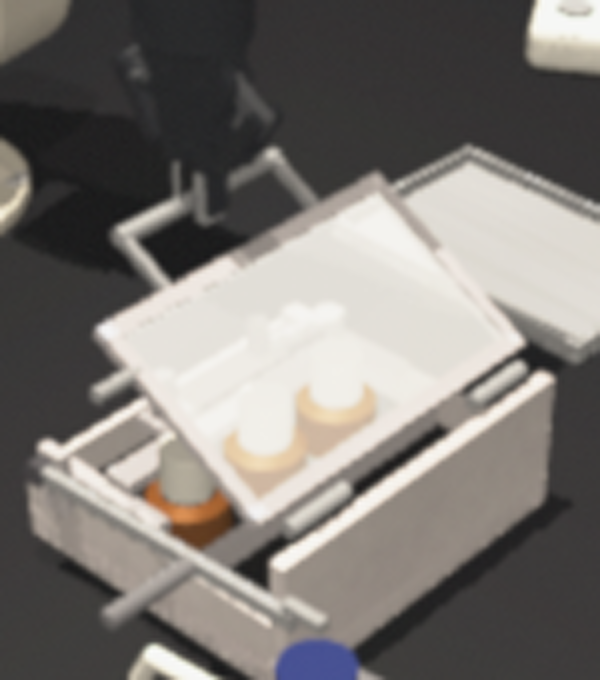

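Request:
apply_moves(series=[{"travel":[0,-0.026,-0.03],"turn":[0,0,0],"hand":-1},{"travel":[0,-0.031,-0.028],"turn":[0,0,0],"hand":-1}], squeeze=20)

```text
time: 3.45
eef_pos: [0.5035, -0.1026, 0.278]
tcp_rot: [-0.692, 0.722, 0.003, -0.004]
wrist_force: [-14.4, 6.4, 15.7]
opening: 0.0111
```

```bash
python3 - <<'E'
from h import *
s=st(); print(own(s["eef_pos"]))
g=grab_frame("scene"); crop(g,"s4",(185,120,335,290),4)
E
```

```text
t 3.45 p [ 0.5035 -0.1026  0.278 ] q [ 1.040e-01  1.820e-01  1.040e-01 -1.000e-03 -1.503e+00 -1.460e-01] F [-14.4   6.4  15.7] T [ 2.24  4.84 -0.05] op 0.0111
[[-0.043, -0.999, -0.01], [-0.999, 0.043, -0.0], [0.001, 0.01, -1.0]]
[-1.85563475e-02 -3.33659368e-07  2.77952429e-01]
```

View pics/s4.png

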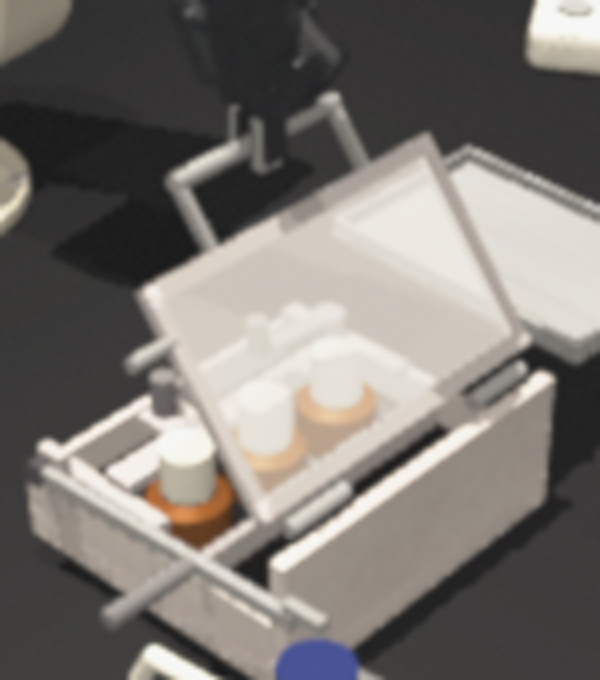

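Request:
apply_moves(series=[{"travel":[0,-0.038,-0.017],"turn":[0,0,0],"hand":-1},{"travel":[0,-0.042,-0.013],"turn":[0,0,0],"hand":-1},{"travel":[0,-0.04,-0.005],"turn":[0,0,0],"hand":-1}])

```text
time: 3.88
eef_pos: [0.6318, -0.1091, 0.3166]
tcp_rot: [-0.691, 0.722, -0.006, 0.003]
wrist_force: [-1.5, -1.5, 9.9]
opening: 0.0108
```

```bash
python3 - <<'E'
from h import *
s=st(); print(own(s["eef_pos"]))
g=grab_frame("scene"); crop(g,"s5",(185,100,335,290),4)
E
```

```text
t 3.88 p [ 0.6318 -0.1091  0.3166] q [ 0.075  0.435  0.552  0.005 -1.675 -0.118] F [-1.5 -1.5  9.9] T [-0.57  0.7  -0.03] op 0.0108
[[-0.044, -0.999, 0.013], [-0.999, 0.044, -0.004], [0.003, -0.013, -1.0]]
[ 0.10998483 -0.0009915   0.31664196]
```

View pics/s5.png

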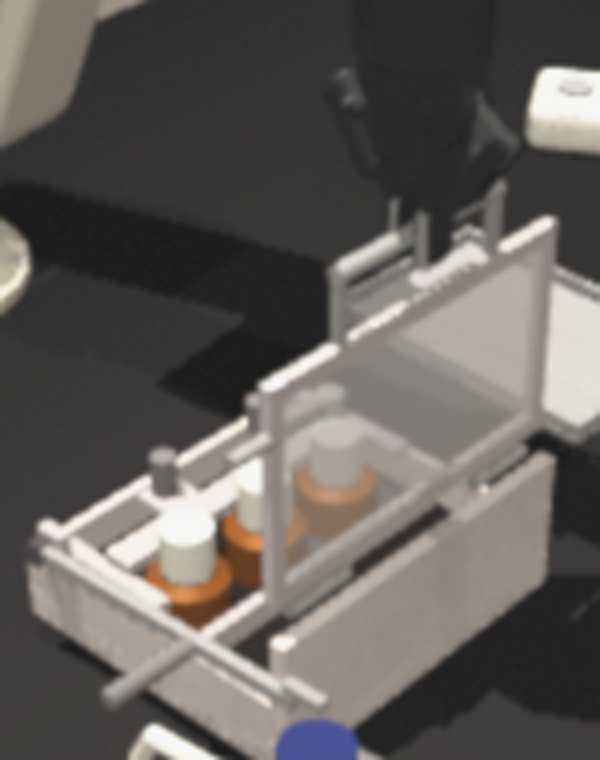

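Request:
apply_moves(series=[{"travel":[0,-0.02,0],"turn":[0,0,0],"hand":-1},{"travel":[0,-0.017,0.003],"turn":[0,0,0],"hand":-1},{"travel":[0,0,0],"turn":[0,0,0],"hand":-1}])

```text
time: 4.3
eef_pos: [0.6689, -0.111, 0.3103]
tcp_rot: [-0.691, 0.723, -0.005, 0.002]
wrist_force: [1.8, -3.2, 8.3]
opening: 0.0109
```

```bash
python3 - <<'E'
from h import *
s=st(); print(own(s["eef_pos"]))
E
```

```text
t 4.3 p [ 0.6689 -0.111   0.3103] q [ 0.068  0.524  0.679  0.005 -1.716 -0.111] F [ 1.8 -3.2  8.3] T [-1.14 -0.62 -0.03] op 0.0109
[[-0.044, -0.999, 0.01], [-0.999, 0.044, -0.004], [0.003, -0.01, -1.0]]
[ 0.1471201  -0.00126171  0.31030877]
```

Request:
apply_moves(series=[{"travel":[0,0,0],"turn":[0,0,0],"hand":0.1},{"travel":[0,0,0],"turn":[0,0,0],"hand":0.1},{"travel":[0,0,0],"turn":[0,0,0],"hand":0.1},{"travel":[0,0,-0.03],"turn":[0,0,0],"hand":0.1},{"travel":[0,0.01,-0.025],"turn":[0,0,0],"hand":0.1},{"travel":[0,0,0],"turn":[0,0,0],"hand":0.1}])

```text
time: 5.05
eef_pos: [0.6571, -0.1089, 0.3632]
tcp_rot: [-0.692, 0.722, -0.002, 0.002]
wrist_force: [-0.6, 0.5, -0.2]
opening: 0.0465
```

```bash
python3 - <<'E'
from h import *
s=st(); print(own(s["eef_pos"]))
g=grab_frame("scene"); crop(g,"s6",(185,100,335,290),4)
Q=A0*R.from_euler('y',-10,degrees=True)
plan([(wld([.0666,-.205,.33]),A0),(wld([.0666,-.205,.16]),Q)])
E
```

```text
t 5.05 p [ 0.6571 -0.1089  0.3632] q [ 7.00e-02  5.28e-01  8.23e-01  1.00e-03 -1.86e+00 -1.13e-01] F [-0.6  0.5 -0.2] T [ 0.04 -0.02  0.04] op 0.0465
[[-0.043, -0.999, 0.005], [-0.999, 0.043, -0.0], [0.0, -0.005, -1.0]]
[1.35215674e-01 3.07264374e-04 3.63182566e-01]
-- [ 0.58  -0.311  0.33 ] 4
{"travel":[0.051, 0.017, 0.008],"turn":[-0.0, 0.0, 0.0]}
{"travel":[0.052, 0.017, 0.008],"turn":[-0.0, 0.0, 0.0]}
{"travel":[0.051, 0.017, 0.008],"turn":[-0.1, 0.0, 0.0]}
{"travel":[0.052, 0.018, 0.007],"turn":[-0.0, 0.0, 0.0]}
-- [ 0.58  -0.311  0.16 ] 3
{"travel":[-0.0, -0.0, 0.057],"turn":[-0.0, -3.3, 0.0]}
{"travel":[0.003, -0.0, 0.056],"turn":[-0.0, -3.3, 0.0]}
{"travel":[0.006, -0.0, 0.057],"turn":[-0.0, -3.4, 0.0]}
```

View pics/s6.png

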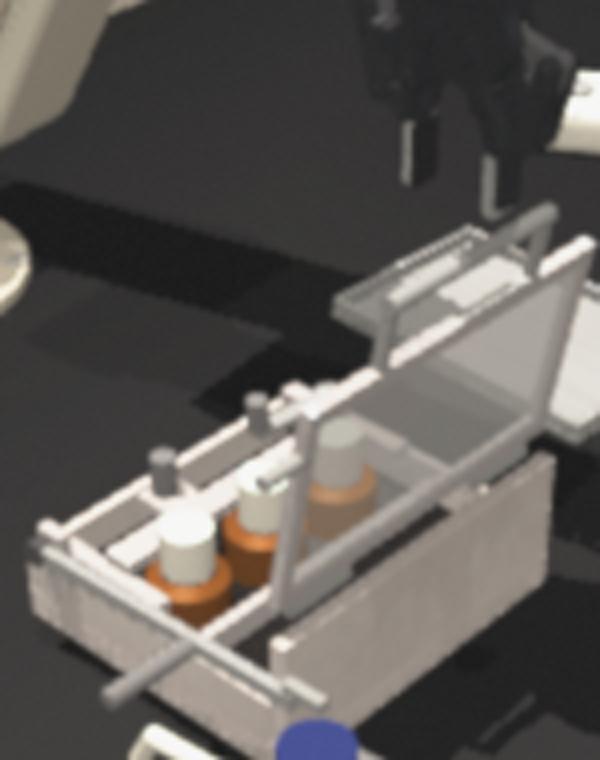

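The guard is leaning back on its stop, with its top bar at crop (380–555, 215–300). Next is the stay.

Request:
apply_moves(series=[{"travel":[0.05,0.017,0],"turn":[0,0,0],"hand":0.1},{"travel":[0.052,0.017,0],"turn":[0,0,0],"hand":0.1},{"travel":[0.052,0.017,0.01],"turn":[0,0,0],"hand":0.1},{"travel":[0.052,0.018,0.023],"turn":[0,0,0],"hand":0.1},{"travel":[0,0,0.057],"turn":[0,-3.3,0],"hand":0.1},{"travel":[0.003,0,0.056],"turn":[0,-3.3,0],"hand":0.1},{"travel":[0.006,0,0.057],"turn":[0,-3.4,0],"hand":0.1},{"travel":[0,0,0],"turn":[0,0,0],"hand":0.1}])

```text
time: 6.1
eef_pos: [0.5759, -0.3099, 0.1504]
tcp_rot: [-0.688, 0.72, 0.066, 0.061]
wrist_force: [0.3, 0.3, 1.5]
opening: 0.0469
```

```bash
python3 - <<'E'
from h import *
s=st(); print(own(s["eef_pos"]))
g=grab_frame("scene"); crop(g,"s7",(165,130,315,290),4)
f=grab_frame("top"); crop(f,"t7",(250,135,400,275),4)
E
```

```text
t 6.1 p [ 0.5759 -0.3099  0.1504] q [-0.35   0.566  0.399 -0.169 -1.472  0.326] F [0.3 0.3 1.5] T [-0.52 -0.01 -0.  ] op 0.0469
[[-0.047, -0.999, -0.004], [-0.983, 0.045, 0.179], [-0.179, 0.012, -0.984]]
[ 0.06268849 -0.20400324  0.15038365]
```

View pics/s7.png

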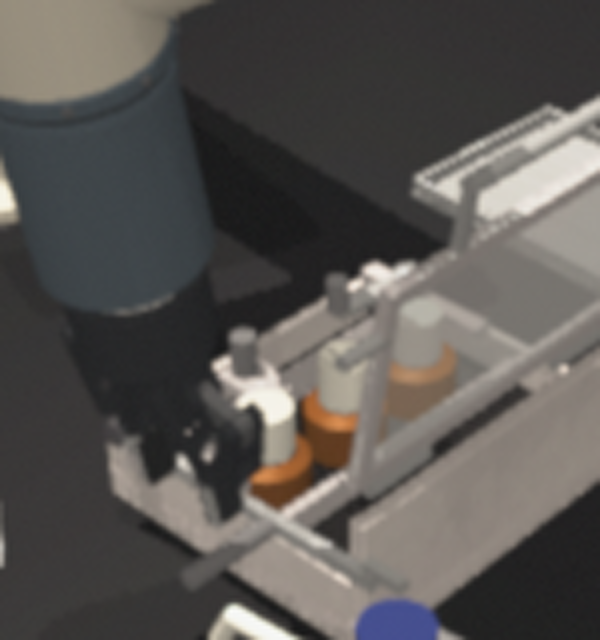

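View pics/t7.png

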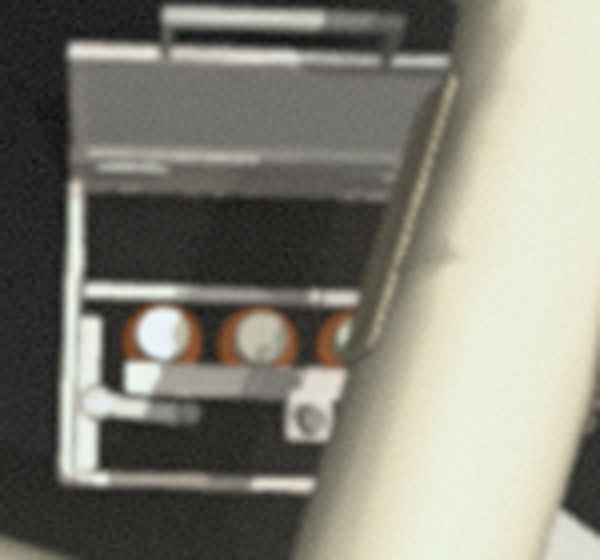

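The gripper is above the peg (peg tip at scene crop (190,580)) and the fingers straddle it. Descending.

Request:
apply_moves(series=[{"travel":[0.006,-0.002,0.036],"turn":[0,0,0],"hand":0.1},{"travel":[0.006,-0.002,0.034],"turn":[0,0,0],"hand":0.1},{"travel":[0,0,0],"turn":[0,0,0],"hand":0.1},{"travel":[0,0,0],"turn":[0,0,0],"hand":-1},{"travel":[0,0,0],"turn":[0,0,0],"hand":-1},{"travel":[0,0,0],"turn":[0,0,0],"hand":-1}], squeeze=30)

```text
time: 6.95
eef_pos: [0.5781, -0.311, 0.0866]
tcp_rot: [-0.689, 0.72, 0.064, 0.059]
wrist_force: [-14.0, 0.9, -0.4]
opening: 0.0124
```

```bash
python3 - <<'E'
from h import *
s=st(); o=own(s["eef_pos"]);print(o)
g=grab_frame("scene"); crop(g,"s8",(165,130,315,290),4)
pv=np.array([-.0735,0,.08]); gr=RS.inv().apply(R.from_quat(s["tcp_rot"]).apply([0,0,-.008]))+o; d=gr-pv; print(gr,np.hypot(d[0],d[2]),np.arctan2(d[2],d[0]))
q=R.from_quat(s["tcp_rot"])
a0=np.arctan2(d[2],d[0]); r=.14; tg=[]
for a in np.linspace(a0,.80,5)[1:]:
    tg.append((wld(np.array([pv[0]+r*np.cos(a),o[1],pv[2]+r*np.sin(a)-.0079])),q))
plan(tg)
E
```

```text
t 6.95 p [ 0.5781 -0.311   0.0866] q [-0.348  0.605  0.303 -0.168 -1.335  0.35 ] F [-14.    0.9  -0.4] T [-0.64  4.93  0.84] op 0.0124
[[-0.044, -0.999, -0.003], [-0.984, 0.043, 0.174], [-0.174, 0.01, -0.985]]
[ 0.06494677 -0.20497171  0.08662875]
[ 0.06502883 -0.20636276  0.09450645] 0.13928630518275895 0.10433765876741037
-- [ 0.574 -0.311  0.111] 1
{"travel":[-0.004, 0.004, -0.024],"turn":[-0.0, 0.0, -0.0]}
-- [ 0.566 -0.31   0.133] 1
{"travel":[-0.004, 0.009, -0.022],"turn":[-0.0, 0.0, -0.0]}
-- [ 0.553 -0.31   0.154] 1
{"travel":[-0.004, 0.013, -0.02],"turn":[-0.0, 0.0, -0.0]}
-- [ 0.537 -0.309  0.173] 1
{"travel":[-0.003, 0.016, -0.018],"turn":[-0.0, 0.0, -0.0]}
```

View pics/s8.png

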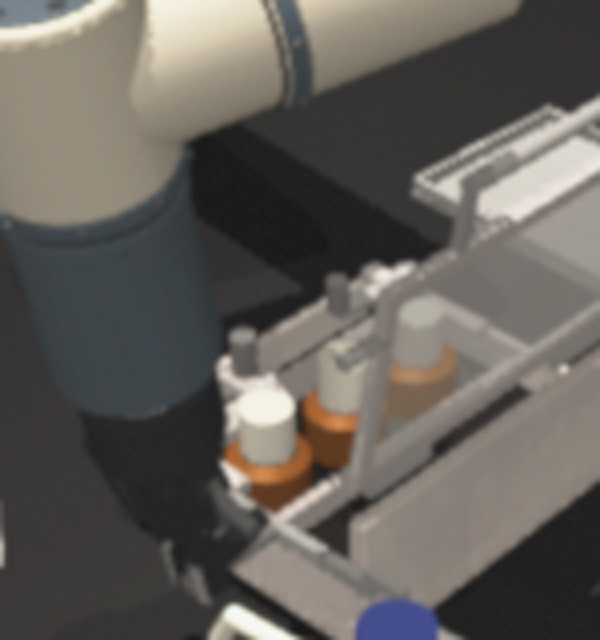

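Request:
apply_moves(series=[{"travel":[-0.005,0.003,-0.027],"turn":[0,0,0],"hand":-1},{"travel":[-0.005,0.008,-0.026],"turn":[0,0,0],"hand":-1},{"travel":[0,0,0],"turn":[0,0,0],"hand":-1}])

```text
time: 7.38
eef_pos: [0.5659, -0.31, 0.1408]
tcp_rot: [-0.689, 0.72, 0.065, 0.059]
wrist_force: [-13.6, -1.9, -7.0]
opening: 0.013
```

```bash
python3 - <<'E'
from h import *
s=st(); o=own(s["eef_pos"]);print(o)
g=grab_frame("scene"); crop(g,"s9",(165,130,315,290),4)
E
```

```text
t 7.38 p [ 0.5659 -0.31    0.1408] q [-0.353  0.552  0.35  -0.164 -1.436  0.336] F [-13.6  -1.9  -7. ] T [-1.55  4.87  0.87] op 0.013
[[-0.045, -0.999, -0.004], [-0.984, 0.043, 0.174], [-0.174, 0.012, -0.985]]
[ 0.05271725 -0.20451341  0.14077128]
```

View pics/s9.png

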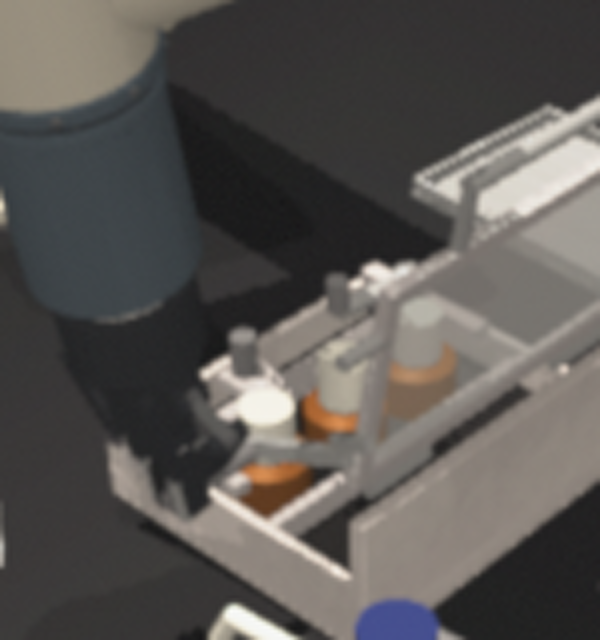

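Request:
apply_moves(series=[{"travel":[-0.004,0.013,-0.024],"turn":[0,0,0],"hand":-1},{"travel":[-0.003,0.016,-0.02],"turn":[0,0,0],"hand":-1},{"travel":[0,0,0],"turn":[0,0,0],"hand":-1}])

```text
time: 7.8
eef_pos: [0.5389, -0.3088, 0.185]
tcp_rot: [-0.689, 0.72, 0.063, 0.061]
wrist_force: [-8.3, -0.7, -7.4]
opening: 0.0121
```

```bash
python3 - <<'E'
from h import *
s=st(); o=own(s["eef_pos"]);print(o)
g=grab_frame("scene"); crop(g,"s10",(165,130,315,290),4)
E
```

```text
t 7.8 p [ 0.5389 -0.3088  0.185 ] q [-0.367  0.483  0.349 -0.165 -1.501  0.339] F [-8.3 -0.7 -7.4] T [-1.03  3.    0.53] op 0.0121
[[-0.044, -0.999, 0.001], [-0.984, 0.044, 0.175], [-0.175, 0.007, -0.985]]
[ 0.0257319  -0.20444915  0.18501239]
```

View pics/s10.png

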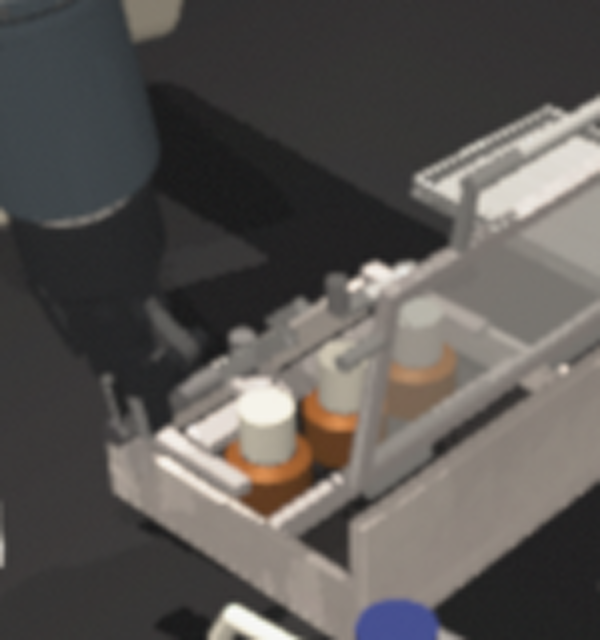

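Request:
apply_moves(series=[{"travel":[-0.001,0.005,-0.005],"turn":[0,0,0],"hand":-1},{"travel":[0,0,0],"turn":[0,0,0],"hand":-1}])

```text
time: 8.1
eef_pos: [0.5374, -0.3081, 0.1879]
tcp_rot: [-0.689, 0.72, 0.062, 0.063]
wrist_force: [0.2, -1.5, -17.4]
opening: 0.0121
```

```bash
python3 - <<'E'
from h import *
s=st(); o=own(s["eef_pos"]);print(o)
E
```

```text
t 8.1 p [ 0.5374 -0.3081  0.1879] q [-0.368  0.476  0.346 -0.167 -1.501  0.341] F [  0.2  -1.5 -17.4] T [-2.2   0.03 -0.07] op 0.0121
[[-0.043, -0.999, 0.005], [-0.984, 0.044, 0.175], [-0.175, 0.003, -0.985]]
[ 0.02421655 -0.2038558   0.18794625]
```

```bash
python3 - <<'E'
from h import *
s=ctrl.state();o=own(s["eef_pos"]);q=R.from_quat(s["tcp_rot"])
e=plan([(wld([.024,-.215,.25]),q),(wld([.06,-.18,.365]),A0),(wld([.1485,0,.368]),A0)])
E
```

```text
-- [ 0.537 -0.319  0.25 ] 2
{"travel":[0.0, 0.0, -0.032],"turn":[0.0, 0.0, 0.0]}
{"travel":[0.0, 0.0, -0.031],"turn":[0.0, 0.0, 0.0]}
-- [ 0.574 -0.286  0.365] 3
{"travel":[-0.018, -0.012, -0.036],"turn":[0.1, 3.4, -0.0]}
{"travel":[-0.016, -0.012, -0.037],"turn":[0.0, 3.3, -0.0]}
{"travel":[-0.014, -0.011, -0.037],"turn":[0.1, 3.4, -0.0]}
-- [ 0.67  -0.11   0.368] 4
{"travel":[-0.045, -0.022, -0.001],"turn":[-0.0, -0.0, -0.0]}
{"travel":[-0.045, -0.022, -0.001],"turn":[-0.0, -0.0, -0.0]}
{"travel":[-0.045, -0.022, -0.001],"turn":[-0.0, -0.0, -0.0]}
{"travel":[-0.045, -0.023, -0.0],"turn":[-0.0, -0.0, -0.0]}
```

Request:
apply_moves(series=[{"travel":[0,0,0],"turn":[0,0,0],"hand":0.1},{"travel":[0,0,0],"turn":[0,0,0],"hand":0.1},{"travel":[0,0,0],"turn":[0,0,0],"hand":0.1},{"travel":[0,0,-0.032],"turn":[0,0,0],"hand":0.1},{"travel":[0,0,-0.031],"turn":[0,0,0],"hand":0.1},{"travel":[-0.018,-0.012,-0.036],"turn":[0,3.4,0],"hand":0.1},{"travel":[-0.016,-0.012,-0.037],"turn":[0,3.3,0],"hand":0.1},{"travel":[-0.014,-0.011,-0.037],"turn":[0,3.4,0],"hand":0.1}])

```text
time: 9.1
eef_pos: [0.5744, -0.2859, 0.3692]
tcp_rot: [-0.691, 0.722, -0.003, -0.001]
wrist_force: [1.0, -1.4, 0.7]
opening: 0.0468
```

Request:
apply_moves(series=[{"travel":[-0.045,-0.022,-0.001],"turn":[0,0,0],"hand":0.1},{"travel":[-0.045,-0.022,-0.001],"turn":[0,0,0],"hand":0.1},{"travel":[-0.045,-0.022,-0.001],"turn":[0,0,0],"hand":0.1},{"travel":[-0.045,-0.023,0],"turn":[0,0,0],"hand":0.1},{"travel":[0,0,0],"turn":[0,0,0],"hand":0.1}])

```text
time: 9.72
eef_pos: [0.6724, -0.1064, 0.3681]
tcp_rot: [-0.693, 0.721, -0.0, -0.001]
wrist_force: [0.1, -0.3, -0.0]
opening: 0.047
```

```bash
python3 - <<'E'
from h import *
s=st(); o=own(s["eef_pos"]);print(o)
g=grab_frame("scene"); crop(g,"s11",(165,80,335,270),4)
f=grab_frame("top"); crop(f,"t11",(250,135,400,275),4)
E
```

```text
t 9.72 p [ 0.6724 -0.1064  0.3681] q [ 7.200e-02  5.820e-01  9.280e-01  1.000e-03 -1.918e+00 -1.110e-01] F [ 0.1 -0.3 -0. ] T [-0.08 -0.02 -0.01] op 0.047
[[-0.038, -0.999, -0.001], [-0.999, 0.038, -0.001], [0.001, 0.001, -1.0]]
[0.1503953  0.00348475 0.36810354]
```

View pics/s11.png

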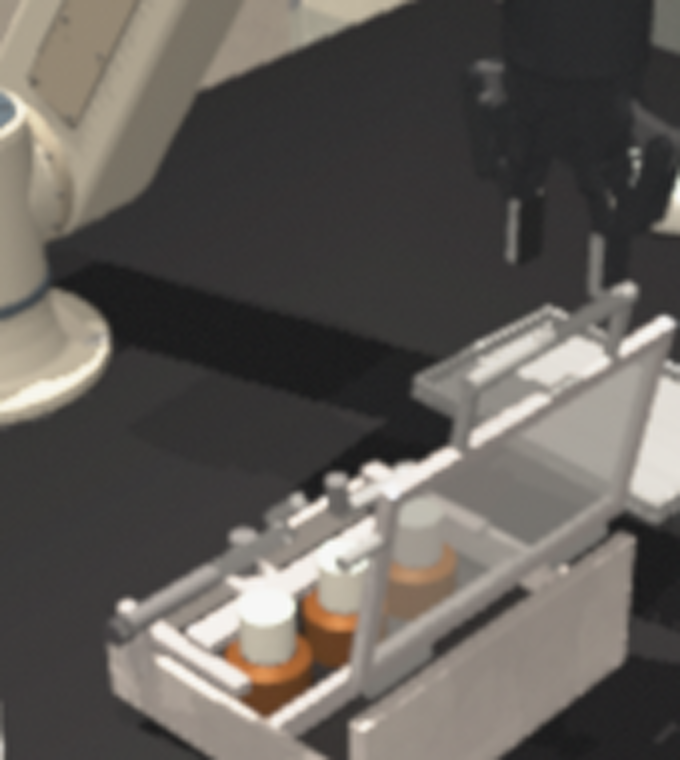

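View pics/t11.png

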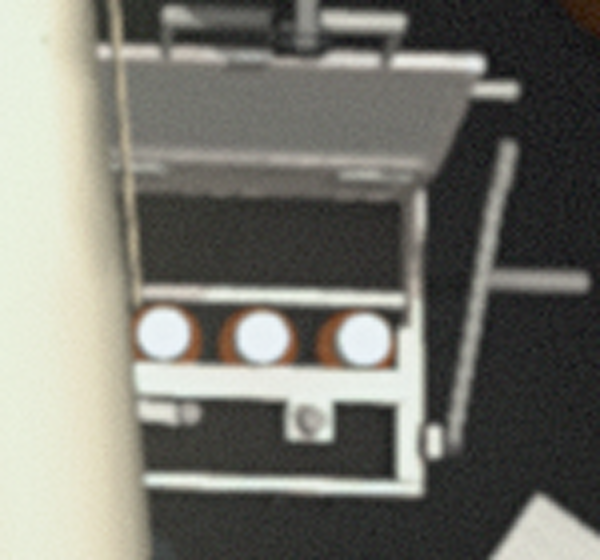

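The stay is up (top crop: its end at (510,145), pivot at (433,440)) and the gripper is over the middle of the guard bar. Grasping and bringing the guard forward.

Request:
apply_moves(series=[{"travel":[0,0.001,0.03],"turn":[0,0,0],"hand":0.1},{"travel":[0,0,0.026],"turn":[0,0,0],"hand":0.1},{"travel":[0,0,0],"turn":[0,0,0],"hand":-1},{"travel":[0,0,0],"turn":[0,0,0],"hand":-1},{"travel":[0,0,0],"turn":[0,0,0],"hand":-1}], squeeze=20)

```text
time: 10.45
eef_pos: [0.6694, -0.1113, 0.3152]
tcp_rot: [-0.691, 0.723, -0.002, -0.001]
wrist_force: [-5.5, -0.8, 2.9]
opening: 0.0112
```

Request:
apply_moves(series=[{"travel":[0,0.02,-0.003],"turn":[0,0,0],"hand":-1},{"travel":[0,0.02,-0.001],"turn":[0,0,0],"hand":-1},{"travel":[0,0.014,0.001],"turn":[0,0,0],"hand":-1},{"travel":[0,0,0],"turn":[0,0,0],"hand":-1}])

```text
time: 10.95
eef_pos: [0.616, -0.1087, 0.3183]
tcp_rot: [-0.691, 0.722, -0.002, 0.0]
wrist_force: [0.0, -2.1, 4.4]
opening: 0.0109
```

```bash
python3 - <<'E'
from h import *
s=st(); o=own(s["eef_pos"]);print(o)
g=grab_frame("scene"); crop(g,"s12",(165,80,335,270),4)
E
```

```text
t 10.95 p [ 0.616  -0.1087  0.3183] q [ 0.077  0.407  0.514  0.003 -1.674 -0.12 ] F [ 0.  -2.1  4.4] T [-0.74  0.16 -0.07] op 0.0109
[[-0.044, -0.999, 0.004], [-0.999, 0.044, -0.003], [0.003, -0.004, -1.0]]
[ 0.09412446 -0.00123021  0.31833433]
```

View pics/s12.png

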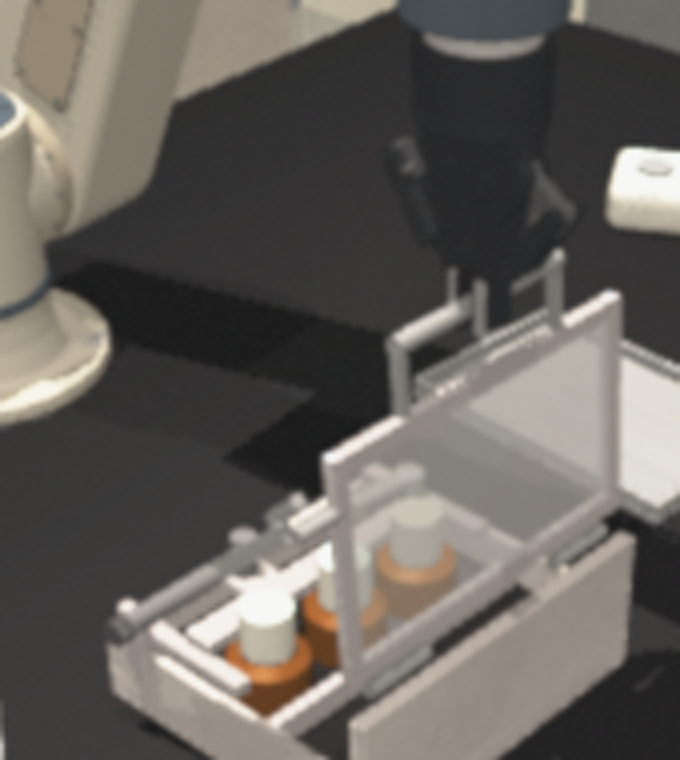

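Request:
apply_moves(series=[{"travel":[0,0.008,0.001],"turn":[0,0,0],"hand":-1},{"travel":[0,0.006,0.001],"turn":[0,0,0],"hand":-1},{"travel":[0,0,0],"turn":[0,0,0],"hand":-1}])

```text
time: 11.38
eef_pos: [0.603, -0.1081, 0.3166]
tcp_rot: [-0.692, 0.722, -0.003, 0.0]
wrist_force: [-1.0, -1.6, 7.6]
opening: 0.0111
```

Request:
apply_moves(series=[{"travel":[0,0.003,0.001],"turn":[0,0,0],"hand":-1},{"travel":[0,0,0],"turn":[0,0,0],"hand":-1},{"travel":[0,0,0],"turn":[0,0,0],"hand":-1}])

```text
time: 11.75
eef_pos: [0.6004, -0.1079, 0.3161]
tcp_rot: [-0.692, 0.722, -0.003, 0.001]
wrist_force: [-2.0, -1.8, 10.0]
opening: 0.011
```

```bash
python3 - <<'E'
from h import *
s=st(); o=own(s["eef_pos"]);print(o)
g=grab_frame("scene"); crop(g,"s13",(165,80,335,270),4)
E
```

```text
t 11.75 p [ 0.6004 -0.1079  0.3161] q [ 0.081  0.371  0.453  0.004 -1.648 -0.124] F [-2.  -1.8 10. ] T [-0.59  0.5  -0.06] op 0.011
[[-0.043, -0.999, 0.005], [-0.999, 0.043, -0.004], [0.004, -0.006, -1.0]]
[ 0.07848288 -0.00113664  0.31609402]
```

View pics/s13.png

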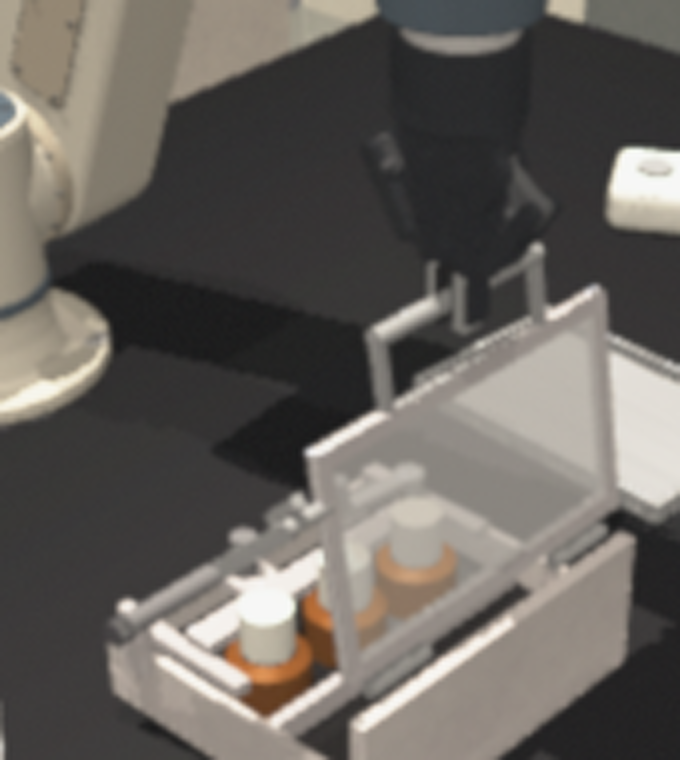

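Request:
apply_moves(series=[{"travel":[0,0.003,0],"turn":[0,0,0],"hand":-1},{"travel":[0,0,0],"turn":[0,0,0],"hand":-1},{"travel":[0,0,0],"turn":[0,0,0],"hand":-1}])

```text
time: 12.18
eef_pos: [0.5975, -0.1078, 0.3156]
tcp_rot: [-0.692, 0.722, -0.003, 0.001]
wrist_force: [0.3, -1.9, 8.4]
opening: 0.0111
```

Request:
apply_moves(series=[{"travel":[0,0.003,0],"turn":[0,0,0],"hand":-1},{"travel":[0,0,0],"turn":[0,0,0],"hand":-1},{"travel":[0,0,0],"turn":[0,0,0],"hand":-1}])

```text
time: 12.55
eef_pos: [0.596, -0.1077, 0.3153]
tcp_rot: [-0.691, 0.722, -0.004, 0.002]
wrist_force: [5.1, -4.0, 5.7]
opening: 0.0108
```

The x force is now rising, so the pin is on the hook. Releasing and looking.

Request:
apply_moves(series=[{"travel":[0,0,0],"turn":[0,0,0],"hand":0.1},{"travel":[0,0,0],"turn":[0,0,0],"hand":0.1},{"travel":[0,0,0],"turn":[0,0,0],"hand":0.1},{"travel":[0,0,-0.03],"turn":[0,0,0],"hand":0.1},{"travel":[0,0,-0.03],"turn":[0,0,0],"hand":0.1},{"travel":[-0.04,0.03,0],"turn":[0,0,0],"hand":0.1},{"travel":[-0.04,0.04,0],"turn":[0,0,0],"hand":0.1}])

```text
time: 13.42
eef_pos: [0.5263, -0.0227, 0.3719]
tcp_rot: [-0.691, 0.723, -0.0, -0.001]
wrist_force: [1.4, 1.3, 1.0]
opening: 0.0467
```

```bash
python3 - <<'E'
from h import *
s=st(); o=own(s["eef_pos"]);print(o)
g=grab_frame("scene"); crop(g,"s14",(165,80,335,270),4)
f=grab_frame("top"); crop(f,"t14",(250,135,400,275),4)
E
```

```text
t 13.43 p [ 0.5263 -0.0227  0.3719] q [ 2.550e-01  2.100e-01  3.740e-01  1.000e-03 -1.737e+00 -2.990e-01] F [1.4 1.3 1. ] T [ 0.24 -0.03 -0.  ] op 0.0467
[[-0.044, -0.999, -0.001], [-0.999, 0.044, -0.002], [0.002, 0.001, -1.0]]
[0.00078207 0.08076303 0.37194186]
```

View pics/s14.png

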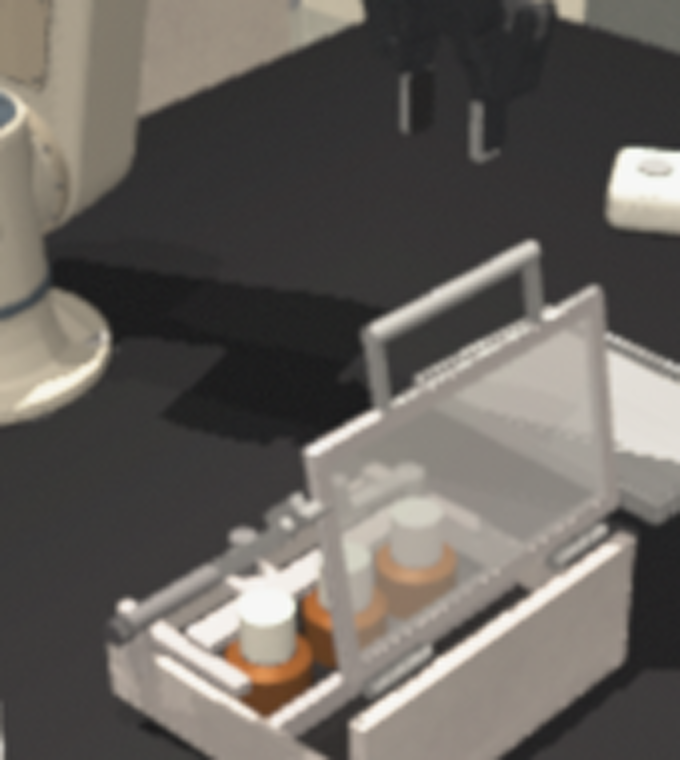

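View pics/t14.png

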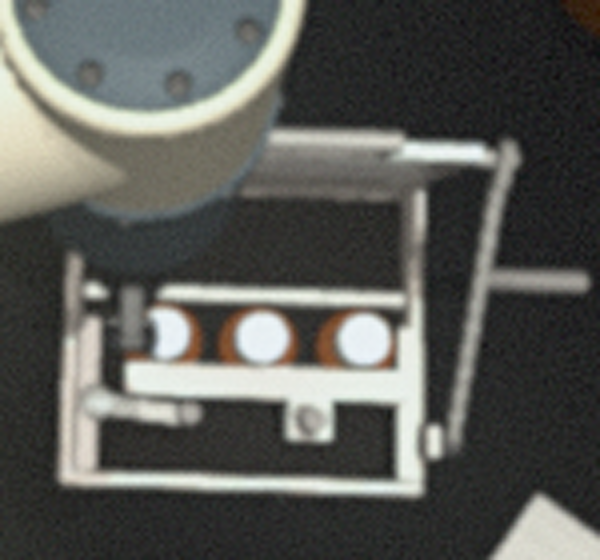

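The guard rests steadily on the stay: the bar is at scene crop (370,335)–(535,247), and the pin meets the stay end at top crop (505,150). Next is the cam lever: knob at top crop (188,412), pivot at (97,402).

```bash
python3 - <<'E'
from h import *
f=grab_frame("top")
T=lambda x,y:(250+(x+.5)/4-.5,135+(y+.5)/4-.5)
for n,p,z in [("cam",(188,412),.11),("pivot",(97,402),.09),("barknob",(310,416),.108)]:
    w=onz(f,T(*p),z); print(n,w.round(4),own(w).round(4))
k=own(onz(f,T(188,412),.11))
plan([(wld([k[0],k[1],.16]),A0)])
E
```

```text
cam [ 0.462  -0.0589  0.11  ] [-0.0619  0.0418  0.11  ]
pivot [0.4718 0.0039 0.09  ] [-0.0547  0.105   0.09  ]
barknob [ 0.4584 -0.1431  0.108 ] [-0.0618 -0.0424  0.108 ]
-- [ 0.462 -0.059  0.16 ] 4
{"travel":[0.01, 0.015, 0.053],"turn":[-0.0, -0.0, 0.1]}
{"travel":[0.01, 0.016, 0.054],"turn":[-0.0, -0.0, 0.0]}
{"travel":[0.009, 0.015, 0.053],"turn":[-0.0, -0.0, 0.1]}
{"travel":[0.01, 0.016, 0.054],"turn":[-0.1, -0.1, 0.0]}
```

Request:
apply_moves(series=[{"travel":[0.01,0.015,0.053],"turn":[0,0,0],"hand":-0.35},{"travel":[0.01,0.016,0.054],"turn":[0,0,0],"hand":-0.35},{"travel":[0.009,0.015,0.053],"turn":[0,0,0],"hand":-0.35},{"travel":[0.01,0.016,0.054],"turn":[0,0,0],"hand":-0.35},{"travel":[0,0,0],"turn":[0,0,0],"hand":-0.35}])

```text
time: 14.2
eef_pos: [0.4578, -0.0617, 0.1542]
tcp_rot: [-0.691, 0.723, 0.003, -0.006]
wrist_force: [1.8, 0.5, 0.8]
opening: 0.0275
```

```bash
python3 - <<'E'
from h import *
s=st(); o=own(s["eef_pos"]);print(o)
g=grab_frame("scene"); crop(g,"s15",(185,130,310,230),6)
plan([(wld([-.062,.041,.103]),A0)])
E
```

```text
t 14.2 p [ 0.4578 -0.0617  0.1542] q [ 0.207  0.139 -0.269  0.    -1.177 -0.252] F [1.8 0.5 0.8] T [-0.06 -0.1   0.08] op 0.0275
[[-0.045, -0.999, -0.013], [-0.999, 0.045, -0.003], [0.003, 0.013, -1.0]]
[-0.06594838  0.03888643  0.15416744]
-- [ 0.462 -0.06   0.103] 1
{"travel":[-0.002, -0.0, 0.055],"turn":[0.2, -0.2, -0.0]}
```

View pics/s15.png

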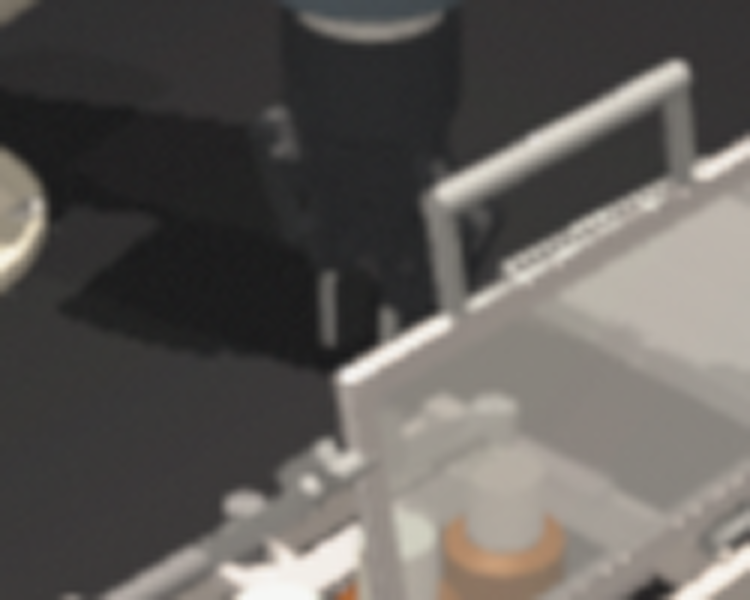

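Request:
apply_moves(series=[{"travel":[-0.002,-0.001,0.02],"turn":[0,0,0],"hand":-0.35},{"travel":[0,0,0],"turn":[0,0,0],"hand":-0.35},{"travel":[0,0,0],"turn":[0,0,0],"hand":-0.35}])

```text
time: 14.62
eef_pos: [0.4659, -0.0584, 0.141]
tcp_rot: [-0.692, 0.722, -0.002, 0.001]
wrist_force: [-0.4, 0.5, -0.7]
opening: 0.0273
```

```bash
python3 - <<'E'
from h import *
s=st(); o=own(s["eef_pos"]);print(o)
plan([(wld([-.062,.041,.103]),A0)])
f=grab_frame("top"); crop(f,"t15",(250,185,370,275),6)
E
```

```text
t 14.62 p [ 0.4659 -0.0584  0.141 ] q [ 0.212  0.153 -0.288  0.003 -1.127 -0.256] F [-0.4  0.5 -0.7] T [-0.01 -0.06 -0.  ] op 0.0273
[[-0.043, -0.999, 0.003], [-0.999, 0.043, -0.002], [0.002, -0.003, -1.0]]
[-0.05800571  0.04255145  0.14098328]
-- [ 0.462 -0.06   0.103] 1
{"travel":[0.001, 0.004, 0.038],"turn":[-0.2, -0.1, 0.0]}
```

View pics/t15.png

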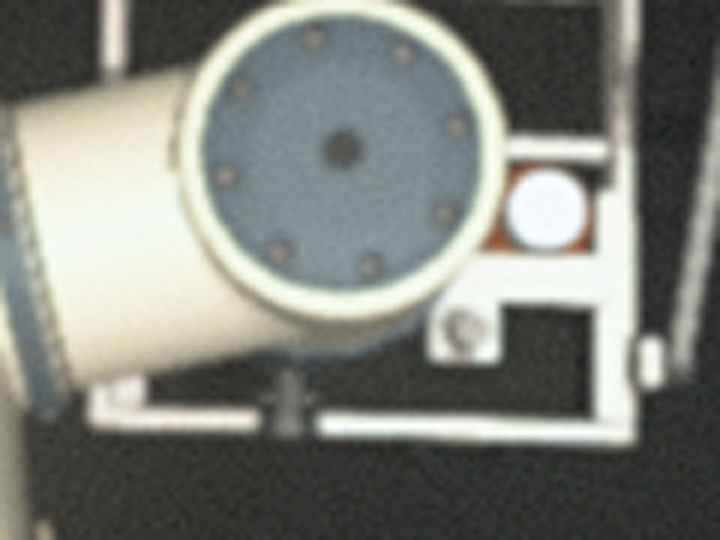

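Request:
apply_moves(series=[{"travel":[0.001,0.004,0.02],"turn":[0,0,0],"hand":-0.35},{"travel":[0,0,0.017],"turn":[0,0,0],"hand":-0.35},{"travel":[0,0,0],"turn":[0,0,0],"hand":-0.35},{"travel":[0,0,0],"turn":[0,0,0],"hand":-0.35}])

```text
time: 15.18
eef_pos: [0.4609, -0.0594, 0.1033]
tcp_rot: [-0.692, 0.722, -0.001, 0.0]
wrist_force: [0.0, 0.1, 0.6]
opening: 0.0278
```

```bash
python3 - <<'E'
from h import *
s=st(); o=own(s["eef_pos"]);print(o)
E
```

```text
t 15.18 p [ 0.4609 -0.0594  0.1033] q [ 0.212  0.181 -0.36   0.003 -1.028 -0.257] F [0.  0.1 0.6] T [-0.03  0.01  0.09] op 0.0278
[[-0.043, -0.999, 0.002], [-0.999, 0.043, -0.002], [0.002, -0.002, -1.0]]
[-0.0629283   0.0413562   0.10327702]
```

No contact on the way down. Closing on the knob.

Request:
apply_moves(series=[{"travel":[0,0,0],"turn":[0,0,0],"hand":-1},{"travel":[0,0,0],"turn":[0,0,0],"hand":-1},{"travel":[0,0,0],"turn":[0,0,0],"hand":-1}])

```text
time: 15.55
eef_pos: [0.4609, -0.0594, 0.1031]
tcp_rot: [-0.692, 0.722, -0.001, 0.0]
wrist_force: [0.3, 0.8, 5.9]
opening: 0.0156
```

Request:
apply_moves(series=[{"travel":[0,0.013,-0.001],"turn":[0,0,0],"hand":-1},{"travel":[-0.005,0.012,0],"turn":[0,0,0],"hand":-1},{"travel":[-0.007,0.011,0],"turn":[0,0,0],"hand":-1},{"travel":[-0.008,0.01,0],"turn":[0,0,0],"hand":-1},{"travel":[0,0,0],"turn":[0,0,0],"hand":-1}])

```text
time: 16.18
eef_pos: [0.4159, -0.0356, 0.1034]
tcp_rot: [-0.692, 0.722, -0.001, 0.002]
wrist_force: [7.5, 5.6, -4.1]
opening: 0.0151
```

```bash
python3 - <<'E'
from h import *
s=st(); o=own(s["eef_pos"]);print(o, o-np.array([-.0629,.0414,.103]))
E
```

```text
t 16.18 p [ 0.4159 -0.0356  0.1034] q [ 2.940e-01  8.900e-02 -4.690e-01  1.000e-03 -1.008e+00 -3.360e-01] F [ 7.5  5.6 -4.1] T [ 1.79 -2.2  -0.02] op 0.0151
[[-0.042, -0.999, 0.004], [-0.999, 0.042, 0.001], [-0.001, -0.004, -1.0]]
[-0.108945    0.06319363  0.10338353] [-0.046045    0.02179363  0.00038353]
```

Request:
apply_moves(series=[{"travel":[-0.01,0.008,0],"turn":[0,0,0],"hand":-1},{"travel":[-0.01,0.006,0],"turn":[0,0,0],"hand":-1},{"travel":[-0.012,0.003,0],"turn":[0,0,0],"hand":-1},{"travel":[-0.013,0.001,0],"turn":[0,0,0],"hand":-1},{"travel":[0,0,0],"turn":[0,0,0],"hand":-1},{"travel":[0,0,0],"turn":[0,0,0],"hand":-1}])

```text
time: 16.92
eef_pos: [0.4064, 0.0065, 0.1065]
tcp_rot: [-0.693, 0.72, -0.008, 0.003]
wrist_force: [25.7, -18.4, -5.6]
opening: 0.0145
```

```bash
python3 - <<'E'
from h import *
s=st(); o=own(s["eef_pos"]);print(o, o-np.array([-.0629,.0414,.103]))
g=grab_frame("scene"); crop(g,"s16",(185,110,335,230),5)
f=grab_frame("top"); crop(f,"t16",(250,185,370,275),6)
E
```

```text
t 16.93 p [0.4064 0.0065 0.1065] q [ 0.418  0.056 -0.504  0.016 -1.    -0.465] F [ 25.7 -18.4  -5.6] T [-6.22 -8.9  -0.11] op 0.0145
[[-0.038, -0.999, 0.016], [-0.999, 0.038, -0.007], [0.007, -0.016, -1.0]]
[-0.12018464  0.1048784   0.10648019] [-0.05728464  0.0634784   0.00348019]
```

View pics/t16.png

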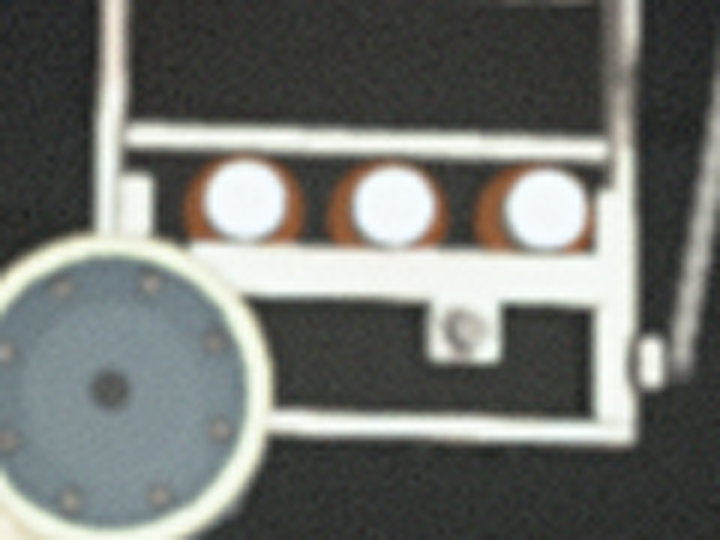

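Request:
apply_moves(series=[{"travel":[0,0,0],"turn":[0,0,0],"hand":-0.3},{"travel":[0,0,0],"turn":[0,0,0],"hand":-0.3},{"travel":[0,0,-0.04],"turn":[0,0,0],"hand":-0.3},{"travel":[0,0,-0.05],"turn":[0,0,0],"hand":-0.3},{"travel":[-0.05,0,-0.02],"turn":[0,0,0],"hand":-0.3},{"travel":[-0.05,0,0],"turn":[0,0,0],"hand":-0.3},{"travel":[0,0,0],"turn":[0,0,0],"hand":-0.3},{"travel":[0,0,0],"turn":[0,0,0],"hand":-0.3}])

```text
time: 18.02
eef_pos: [0.4018, 0.108, 0.212]
tcp_rot: [-0.692, 0.722, -0.0, -0.002]
wrist_force: [-0.4, -0.5, -0.4]
opening: 0.0296
```

```bash
python3 - <<'E'
from h import *
s=st(); o=own(s["eef_pos"]);print(o)
g=grab_frame("scene"); crop(g,"s17",(185,110,335,230),5)
f=grab_frame("top"); crop(f,"t17",(250,185,370,275),6)
E
```

```text
t 18.02 p [0.4018 0.108  0.212 ] q [ 6.430e-01  2.000e-03 -2.660e-01  1.000e-03 -1.307e+00 -6.860e-01] F [-0.4 -0.5 -0.4] T [-0.    0.05  0.02] op 0.0296
[[-0.042, -0.999, -0.003], [-0.999, 0.042, -0.003], [0.003, 0.003, -1.0]]
[-0.12917349  0.20599474  0.2119628 ]
```

View pics/t17.png

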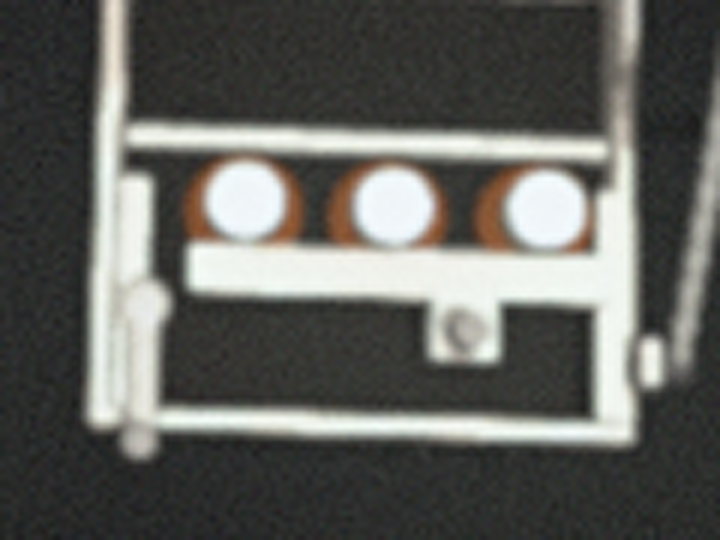

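View pics/s17.png

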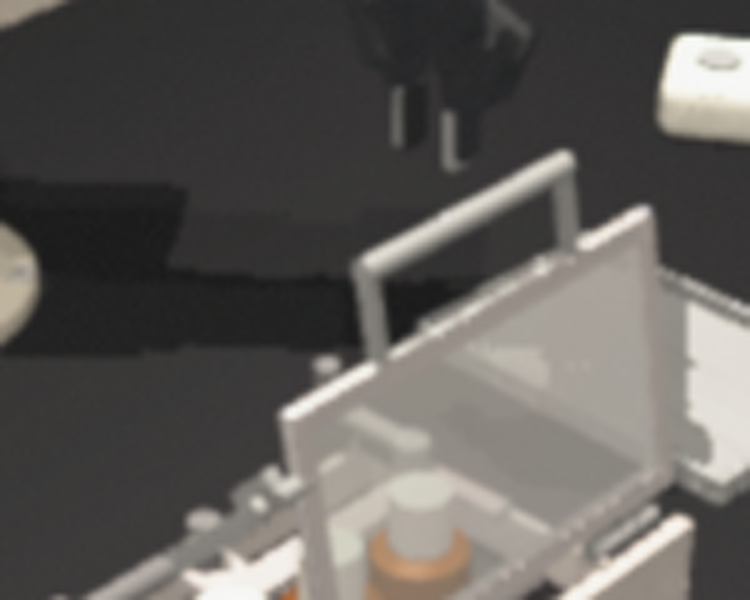

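The cam is fully free: pivot at top crop (147,300), knob at (137,440). Now the bar knob at (465,330).

```bash
python3 - <<'E'
from h import *
f=grab_frame("top")
T=lambda x,y:(250+(x+.5)/6-.5,185+(y+.5)/6-.5)
for n,p,z in [("camfree",(138,436),.11),("pivot",(148,300),.09),("barknob",(464,328),.108)]:
    w=onz(f,T(*p),z); print(n,w.round(4),own(w).round(4))
plan([(wld([-.062,-.0425,.15]),A0),(wld([-.062,-.0425,.099]),A0)])
E
```

```text
camfree [0.409  0.0078 0.11  ] [-0.1176  0.1063  0.11  ]
pivot [0.4733 0.0028 0.09  ] [-0.0532  0.104   0.09  ]
barknob [ 0.4567 -0.1425  0.108 ] [-0.0636 -0.0418  0.108 ]
-- [ 0.458 -0.143  0.15 ] 5
{"travel":[0.05, -0.013, 0.013],"turn":[0.0, -0.0, -0.0]}
{"travel":[0.049, -0.013, 0.012],"turn":[0.0, -0.0, -0.0]}
{"travel":[0.05, -0.014, 0.013],"turn":[0.0, -0.0, -0.0]}
{"travel":[0.049, -0.013, 0.012],"turn":[0.0, -0.1, -0.0]}
{"travel":[0.05, -0.014, 0.013],"turn":[0.1, -0.0, -0.0]}
-- [ 0.458 -0.143  0.099] 1
{"travel":[-0.0, 0.0, 0.051],"turn":[-0.0, -0.0, -0.0]}
```

Request:
apply_moves(series=[{"travel":[0.05,-0.013,0.013],"turn":[0,0,0],"hand":-0.3},{"travel":[0.049,-0.013,0.012],"turn":[0,0,0],"hand":-0.3},{"travel":[0.05,-0.014,0.013],"turn":[0,0,0],"hand":-0.3},{"travel":[0.049,-0.013,0.012],"turn":[0,0,0],"hand":-0.3},{"travel":[0.05,-0.013,0.013],"turn":[0,0,0],"hand":-0.3},{"travel":[0,0,0],"turn":[0,0,0],"hand":-0.3},{"travel":[0,0,0],"turn":[0,0,0],"hand":-0.3}])

```text
time: 19.05
eef_pos: [0.4578, -0.1429, 0.1501]
tcp_rot: [-0.691, 0.723, -0.0, -0.001]
wrist_force: [0.3, 0.3, 1.0]
opening: 0.0302
```

```bash
python3 - <<'E'
from h import *
s=st(); o=own(s["eef_pos"]);print(o)
plan([(wld([-.0628,-.0425,.099]),A0)])
E
```

```text
t 19.05 p [ 0.4578 -0.1429  0.1501] q [ 0.027  0.167 -0.245  0.002 -1.159 -0.072] F [0.3 0.3 1. ] T [ 0.05  0.05 -0.04] op 0.0302
[[-0.045, -0.999, -0.001], [-0.999, 0.045, -0.002], [0.002, 0.001, -1.0]]
[-0.06244361 -0.0421957   0.15008963]
-- [ 0.457 -0.143  0.099] 1
{"travel":[0.0, 0.0, 0.051],"turn":[0.0, -0.1, -0.1]}
```

Request:
apply_moves(series=[{"travel":[0,0,0.026],"turn":[0,0,0],"hand":-0.3},{"travel":[0,0,0.025],"turn":[0,0,0],"hand":-0.3},{"travel":[0,0,0],"turn":[0,0,0],"hand":-0.3},{"travel":[0,0,0],"turn":[0,0,0],"hand":-0.3},{"travel":[0,0,0],"turn":[0,0,0],"hand":-1},{"travel":[0,0,0],"turn":[0,0,0],"hand":-1},{"travel":[0,0,0],"turn":[0,0,0],"hand":-1}], squeeze=25)

```text
time: 19.92
eef_pos: [0.4565, -0.1422, 0.1002]
tcp_rot: [-0.692, 0.722, 0.0, -0.002]
wrist_force: [-7.7, 2.9, 7.4]
opening: 0.0169
```

Request:
apply_moves(series=[{"travel":[0,0.012,0],"turn":[0,0,0],"hand":-1},{"travel":[0,0.012,0],"turn":[0,0,0],"hand":-1},{"travel":[0,0.012,0],"turn":[0,0,0],"hand":-1},{"travel":[0,0.008,0],"turn":[0,0,0],"hand":-1},{"travel":[0,0,0],"turn":[0,0,0],"hand":-1},{"travel":[0,0,0],"turn":[0,0,0],"hand":-1}])

```text
time: 20.68
eef_pos: [0.4141, -0.1403, 0.1002]
tcp_rot: [-0.692, 0.722, -0.001, -0.0]
wrist_force: [-1.8, 4.4, 8.4]
opening: 0.0167
```

```bash
python3 - <<'E'
from h import *
s=st(); o=own(s["eef_pos"]);print(o)
E
```

```text
t 20.68 p [ 0.4141 -0.1403  0.1002] q [ 0.036  0.133 -0.428  0.002 -1.008 -0.08 ] F [-1.8  4.4  8.4] T [ 1.39  0.41 -0.05] op 0.0167
[[-0.043, -0.999, 0.001], [-0.999, 0.043, -0.002], [0.001, -0.001, -1.0]]
[-0.10618326 -0.04150203  0.10017762]
```

Request:
apply_moves(series=[{"travel":[0,0.004,0],"turn":[0,0,0],"hand":-1},{"travel":[0,0,0],"turn":[0,0,0],"hand":-1},{"travel":[0,0,0],"turn":[0,0,0],"hand":-0.3},{"travel":[0,0,0],"turn":[0,0,0],"hand":-0.3},{"travel":[0,0,-0.05],"turn":[0,0,0],"hand":0.1},{"travel":[0,0,-0.06],"turn":[0,0,0],"hand":0.1},{"travel":[-0.05,0.02,-0.03],"turn":[0,0,0],"hand":0.3},{"travel":[-0.06,0,0],"turn":[0,0,0],"hand":0.3}])

```text
time: 21.68
eef_pos: [0.3951, -0.0291, 0.2413]
tcp_rot: [-0.691, 0.723, -0.002, 0.001]
wrist_force: [1.5, 1.0, -0.4]
opening: 0.0554
```

Request:
apply_moves(series=[{"travel":[-0.06,0,0],"turn":[0,0,0],"hand":0.3},{"travel":[-0.06,0,0],"turn":[0,0,0],"hand":0.3},{"travel":[-0.03,0,0],"turn":[0,0,0],"hand":0.3},{"travel":[0,0,0],"turn":[0,0,0],"hand":0.3},{"travel":[0,0,0],"turn":[0,0,0],"hand":0.3}])

```text
time: 22.3
eef_pos: [0.4012, 0.1198, 0.2382]
tcp_rot: [-0.692, 0.722, -0.001, -0.002]
wrist_force: [-0.1, -0.2, 0.4]
opening: 0.0555
```

```bash
python3 - <<'E'
from h import *
s=st(); o=own(s["eef_pos"]);print(o)
f=grab_frame("top"); crop(f,"t18",(250,165,370,275),6)
E
```

```text
t 22.3 p [0.4012 0.1198 0.2382] q [ 6.690e-01 -5.000e-03 -2.060e-01  1.000e-03 -1.373e+00 -7.130e-01] F [-0.1 -0.2  0.4] T [-0.05  0.06 -0.04] op 0.0555
[[-0.043, -0.999, -0.001], [-0.999, 0.043, -0.003], [0.003, 0.001, -1.0]]
[-0.13027259  0.2178493   0.23821367]
```

View pics/t18.png

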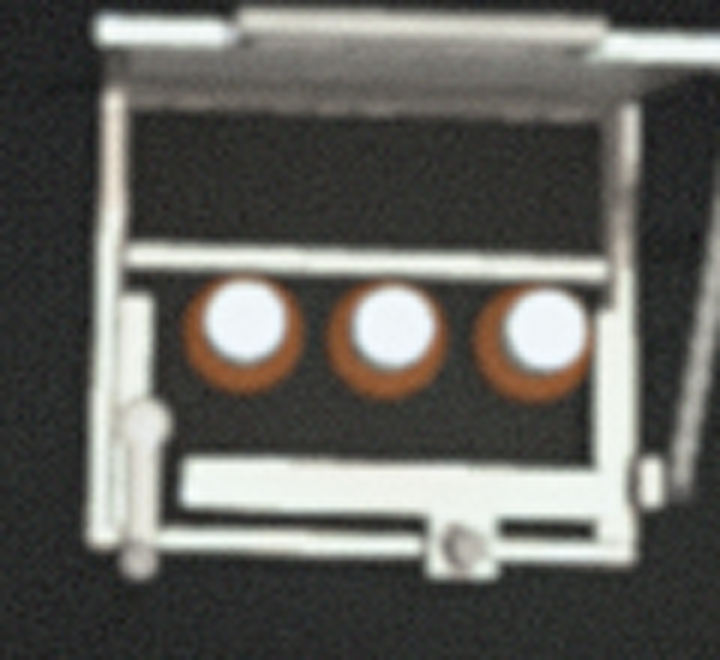

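The bar is fully drawn (top crop (180–600, 485)) and the three caps are at (245,320), (394,325) and (546,328). Measuring caps and planning the jar 1 pick.

```bash
cat >> h.py <<'E'
def caps(f,z=.1,box=(255,195,365,235)):
    im=f["image"]; x0,y0,x1,y1=box; hsv=cv2.cvtColor(im,cv2.COLOR_RGB2HSV)[y0:y1,x0:x1]
    m=((hsv[...,2]>190)&(hsv[...,1]<40)).astype(np.uint8)
    n,l,stt,c=cv2.connectedComponentsWithStats(m); out=[]
    for i in range(1,n):
        a,w,hh=stt[i,4],stt[i,2],stt[i,3]
        if 90<a<320 and .7<w/hh<1.4:
            uv=c[i]+[x0,y0]; p=onz(f,uv,z); out.append((uv.round(1),a,p.round(4),own(p).round(4)))
    return out
E
python3 - <<'E'
from h import *
f=grab_frame("top")
for c in caps(f): print(c)
E
```

```text
(array([290.5, 218. ]), np.int32(128), array([ 0.5183, -0.0433,  0.1   ]), array([-0.0063,  0.0599,  0.1   ]))
(array([315.2, 218.8]), np.int32(130), array([ 0.5151, -0.1124,  0.1   ]), array([-0.0065, -0.0093,  0.1   ]))
(array([340.7, 219.5]), np.int32(127), array([ 0.5122, -0.1838,  0.1   ]), array([-0.0063, -0.0807,  0.1   ]))
```

```bash
python3 - <<'E'
from h import *
e=plan([(wld([-.0055,.060,.16]),A0)])
e=plan([([.528,.257,.25],A0),([.528,.257,.11],A0)],start=(wld([-.0055,.06,.22]),A0))
E
```

```text
-- [ 0.519 -0.043  0.16 ] 4
{"travel":[0.039, -0.031, 0.02],"turn":[0.0, -0.0, -0.0]}
{"travel":[0.039, -0.031, 0.02],"turn":[0.0, -0.0, -0.0]}
{"travel":[0.04, -0.031, 0.019],"turn":[0.0, -0.1, -0.0]}
{"travel":[0.039, -0.032, 0.02],"turn":[0.0, -0.0, -0.0]}
-- [0.528 0.257 0.25 ] 6
{"travel":[-0.05, 0.001, -0.005],"turn":[0.0, 0.0, 0.0]}
{"travel":[-0.05, 0.001, -0.005],"turn":[0.0, 0.0, 0.0]}
{"travel":[-0.05, 0.001, -0.005],"turn":[0.0, 0.0, 0.0]}
{"travel":[-0.05, 0.0, -0.005],"turn":[0.0, 0.0, 0.0]}
{"travel":[-0.05, 0.001, -0.005],"turn":[0.0, 0.0, 0.0]}
{"travel":[-0.05, 0.0, -0.005],"turn":[0.0, 0.0, 0.0]}
-- [0.528 0.257 0.11 ] 3
{"travel":[-0.0, 0.0, 0.047],"turn":[0.0, 0.0, 0.0]}
{"travel":[-0.0, 0.0, 0.047],"turn":[0.0, 0.0, 0.0]}
{"travel":[-0.0, 0.0, 0.046],"turn":[0.0, 0.0, 0.0]}
```

Request:
apply_moves(series=[{"travel":[0.039,-0.031,0.02],"turn":[0,0,0],"hand":0.3},{"travel":[0.039,-0.031,0.02],"turn":[0,0,0],"hand":0.3},{"travel":[0.04,-0.031,0.019],"turn":[0,0,0],"hand":0.3},{"travel":[0.039,-0.032,0.02],"turn":[0,0,0],"hand":0.3},{"travel":[0,0,0],"turn":[0,0,0],"hand":0.3},{"travel":[0,0,0],"turn":[0,0,0],"hand":0.3}])

```text
time: 23.15
eef_pos: [0.5194, -0.0427, 0.1601]
tcp_rot: [-0.691, 0.723, -0.001, -0.001]
wrist_force: [-0.3, 0.0, 0.5]
opening: 0.0554
```

```bash
python3 - <<'E'
from h import *
s=st(); o=own(s["eef_pos"]);print(o)
g=grab_frame("scene"); crop(g,"s19",(185,110,335,230),5)
plan([(wld([-.0055,.060,.083]),A0)],vmax=.04)
E
```

```text
t 23.15 p [ 0.5194 -0.0427  0.1601] q [ 0.22   0.239 -0.126  0.002 -1.206 -0.266] F [-0.3  0.   0.5] T [ 0.02 -0.01 -0.05] op 0.0554
[[-0.045, -0.999, -0.0], [-0.999, 0.045, -0.002], [0.002, 0.0, -1.0]]
[-0.00515991  0.06056979  0.16007547]
-- [ 0.519 -0.043  0.083] 2
{"travel":[0.001, 0.0, 0.039],"turn":[-0.0, -0.0, -0.0]}
{"travel":[0.0, 0.0, 0.039],"turn":[-0.0, -0.1, -0.0]}
```

View pics/s19.png

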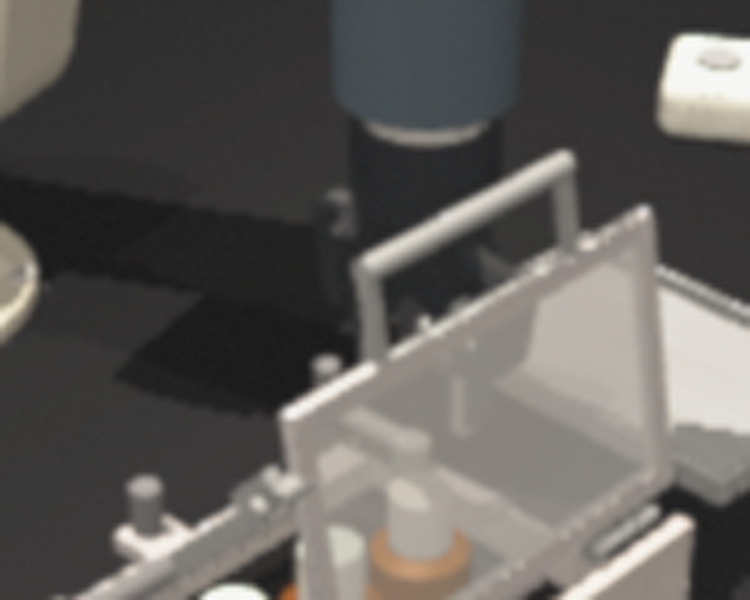

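Request:
apply_moves(series=[{"travel":[0,0,0.038],"turn":[0,0,0],"hand":0.3},{"travel":[0,0,0.039],"turn":[0,0,0],"hand":0.3},{"travel":[0,0,0],"turn":[0,0,0],"hand":0.3},{"travel":[0,0,0],"turn":[0,0,0],"hand":-1},{"travel":[0,0,0],"turn":[0,0,0],"hand":-1},{"travel":[0,0,0],"turn":[0,0,0],"hand":-1},{"travel":[0,0,0],"turn":[0,0,0],"hand":-1}], squeeze=50)

```text
time: 24.08
eef_pos: [0.5209, -0.0418, 0.0854]
tcp_rot: [-0.692, 0.722, -0.002, 0.001]
wrist_force: [-2.5, 2.2, 7.6]
opening: 0.0347
```

Request:
apply_moves(series=[{"travel":[0,0.005,-0.04],"turn":[0,0,0],"hand":-1},{"travel":[0,0.005,-0.05],"turn":[0,0,0],"hand":-1},{"travel":[0,0,-0.03],"turn":[0,0,0],"hand":-1},{"travel":[-0.05,0,-0.01],"turn":[0,0,0],"hand":-1},{"travel":[-0.05,0,-0.005],"turn":[0,0,0],"hand":-1},{"travel":[-0.05,0,-0.005],"turn":[0,0,0],"hand":-1},{"travel":[-0.05,0,0],"turn":[0,0,0],"hand":-1},{"travel":[-0.05,-0.005,0],"turn":[0,0,0],"hand":-1}])

```text
time: 25.08
eef_pos: [0.5253, 0.21, 0.2234]
tcp_rot: [-0.692, 0.722, -0.001, 0.0]
wrist_force: [1.0, -0.7, -2.3]
opening: 0.0345
```

Request:
apply_moves(series=[{"travel":[-0.05,-0.005,0],"turn":[0,0,0],"hand":-1},{"travel":[0,0,0],"turn":[0,0,0],"hand":-1},{"travel":[0,0,0],"turn":[0,0,0],"hand":-1}])

```text
time: 25.45
eef_pos: [0.5325, 0.2579, 0.2226]
tcp_rot: [-0.692, 0.722, -0.001, -0.001]
wrist_force: [0.2, -0.3, -2.7]
opening: 0.0346
```

```bash
python3 - <<'E'
from h import *
s=st()
plan([([.528,.257,.11],A0),([.528,.257,.0655],A0)])
g=grab_frame("scene"); crop(g,"s20",(225,60,385,250),4)
E
```

```text
t 25.45 p [0.5325 0.2579 0.2226] q [ 7.16e-01  3.45e-01  1.82e-01  1.00e-03 -1.41e+00 -7.59e-01] F [ 0.2 -0.3 -2.7] T [-0.05  0.   -0.07] op 0.0346
[[-0.043, -0.999, -0.0], [-0.999, 0.043, -0.002], [0.002, 0.0, -1.0]]
-- [0.528 0.257 0.11 ] 2
{"travel":[0.0, 0.002, 0.056],"turn":[0.0, -0.1, 0.0]}
{"travel":[0.001, 0.002, 0.057],"turn":[0.0, -0.0, 0.0]}
-- [0.528 0.257 0.066] 1
{"travel":[0.0, 0.0, 0.044],"turn":[0.0, -0.0, 0.0]}
```

View pics/s20.png

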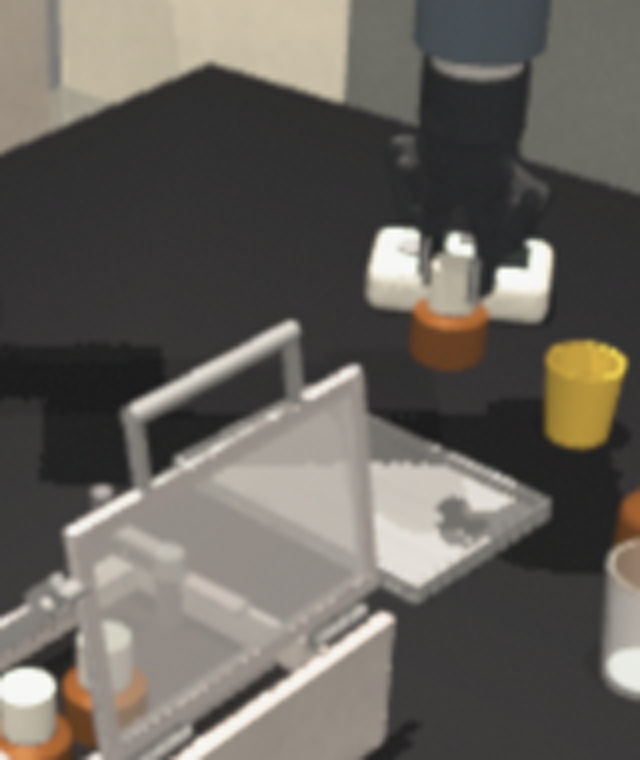

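The jar hangs upright in the gripper at scene crop (450,300). Lowering it.

Request:
apply_moves(series=[{"travel":[0,0.002,0.056],"turn":[0,0,0],"hand":-1},{"travel":[0.001,0.002,0.055],"turn":[0,0,0],"hand":-1},{"travel":[0,0,0.03],"turn":[0,0,0],"hand":-1},{"travel":[0,0,0.012],"turn":[0,0,0],"hand":-1},{"travel":[0,0,0],"turn":[0,0,0],"hand":-1},{"travel":[0,0,0],"turn":[0,0,0],"hand":-1}])

```text
time: 26.25
eef_pos: [0.5298, 0.2573, 0.0715]
tcp_rot: [-0.692, 0.722, -0.001, 0.001]
wrist_force: [0.6, -0.5, -2.4]
opening: 0.0346
```

Request:
apply_moves(series=[{"travel":[0,0,0.004],"turn":[0,0,0],"hand":-1},{"travel":[0,0,0],"turn":[0,0,0],"hand":-1},{"travel":[0,0,0],"turn":[0,0,0],"hand":-1}])

```text
time: 26.62
eef_pos: [0.5287, 0.2569, 0.0657]
tcp_rot: [-0.692, 0.722, -0.001, -0.001]
wrist_force: [0.2, -0.7, -2.3]
opening: 0.0348
```

Request:
apply_moves(series=[{"travel":[0,0,0.002],"turn":[0,0,0],"hand":-1},{"travel":[0,0,0],"turn":[0,0,0],"hand":-1},{"travel":[0,0,0],"turn":[0,0,0],"hand":-1}])

```text
time: 27.0
eef_pos: [0.5288, 0.2571, 0.0654]
tcp_rot: [-0.692, 0.722, -0.001, 0.0]
wrist_force: [-5.8, -0.4, 9.1]
opening: 0.0347
```

Floor contact (+9 N). Releasing.

Request:
apply_moves(series=[{"travel":[0,0,0],"turn":[0,0,0],"hand":0.2},{"travel":[0,0,0],"turn":[0,0,0],"hand":0.2},{"travel":[0,0,0],"turn":[0,0,0],"hand":0.2},{"travel":[0,0,-0.04],"turn":[0,0,0],"hand":0.3},{"travel":[0,0,-0.06],"turn":[0,0,0],"hand":0.3},{"travel":[0,0.03,-0.05],"turn":[0,0,0],"hand":0.3},{"travel":[0,0.06,0],"turn":[0,0,0],"hand":0.3},{"travel":[0.02,0.05,0],"turn":[0,0,0],"hand":0.3}])

```text
time: 28.0
eef_pos: [0.3866, 0.2436, 0.2137]
tcp_rot: [-0.692, 0.722, -0.0, 0.0]
wrist_force: [-0.5, 0.2, 0.8]
opening: 0.0556
```

Request:
apply_moves(series=[{"travel":[0.05,0,0],"turn":[0,0,0],"hand":0.3},{"travel":[0.05,0,0],"turn":[0,0,0],"hand":0.3},{"travel":[0,0,0],"turn":[0,0,0],"hand":0.3}])

```text
time: 28.38
eef_pos: [0.3832, 0.1411, 0.2141]
tcp_rot: [-0.691, 0.723, -0.001, -0.0]
wrist_force: [0.7, 0.6, 1.3]
opening: 0.0549
```

```bash
python3 - <<'E'
from h import *
s=st(); print(own(s["eef_pos"]))
f=grab_frame("top"); cv2.imwrite("pics/t21.png",cv2.cvtColor(f["image"],cv2.COLOR_RGB2BGR))
for c in caps(f): print(c)
for c in caps(f,.08,(150,190,225,300)): print(c)
e=plan([(wld([-.0055,-.0093,.17]),A0)])
E
```

```text
t 28.38 p [0.3832 0.1411 0.2141] q [ 0.742 -0.018 -0.28   0.002 -1.309 -0.788] F [0.7 0.6 1.3] T [0.06 0.03 0.01] op 0.0549
[[-0.046, -0.999, 0.001], [-0.999, 0.046, -0.001], [0.001, -0.001, -1.0]]
[-0.14922724  0.23829696  0.21414913]
(array([315.2, 218.9]), np.int32(132), array([ 0.5148, -0.1125,  0.1   ]), array([-0.0068, -0.0094,  0.1   ]))
(array([340.7, 219.5]), np.int32(126), array([ 0.5122, -0.1839,  0.1   ]), array([-0.0063, -0.0808,  0.1   ]))
-- [ 0.516 -0.112  0.17 ] 5
{"travel":[0.05, -0.029, 0.009],"turn":[-0.0, -0.0, -0.0]}
{"travel":[0.05, -0.029, 0.009],"turn":[-0.0, -0.0, -0.0]}
{"travel":[0.05, -0.029, 0.009],"turn":[-0.0, -0.0, -0.0]}
{"travel":[0.049, -0.028, 0.009],"turn":[-0.0, -0.0, -0.0]}
{"travel":[0.05, -0.029, 0.008],"turn":[-0.1, -0.1, -0.1]}
```

View pics/t21.png

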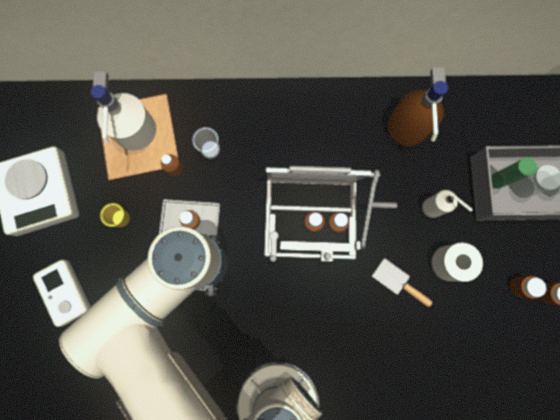

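Jar 1 stands in the tray (top view (188,217)). Jars 2 and 3 haven't moved. Picking jar 2.

Request:
apply_moves(series=[{"travel":[0.05,-0.029,0.009],"turn":[0,0,0],"hand":0.3},{"travel":[0.05,-0.029,0.009],"turn":[0,0,0],"hand":0.3},{"travel":[0.05,-0.029,0.009],"turn":[0,0,0],"hand":0.3},{"travel":[0.049,-0.028,0.009],"turn":[0,0,0],"hand":0.3},{"travel":[0.05,-0.029,0.008],"turn":[0,0,0],"hand":0.3},{"travel":[0,0,0],"turn":[0,0,0],"hand":0.3},{"travel":[0,0,0],"turn":[0,0,0],"hand":0.3}])

```text
time: 29.3
eef_pos: [0.517, -0.1114, 0.1696]
tcp_rot: [-0.692, 0.722, -0.0, -0.001]
wrist_force: [-1.2, 0.1, -0.1]
opening: 0.0554
```

```bash
python3 - <<'E'
from h import *
s=st(); print(own(s["eef_pos"]))
e=plan([(wld([-.0055,-.0093,.084]),A0)],vmax=.045)
E
```

```text
t 29.3 p [ 0.517  -0.1114  0.1696] q [ 0.085  0.248 -0.089  0.002 -1.235 -0.129] F [-1.2  0.1 -0.1] T [0.02 0.04 0.04] op 0.0554
[[-0.043, -0.999, -0.001], [-0.999, 0.043, -0.002], [0.002, 0.001, -1.0]]
[-0.00462149 -0.00818273  0.16955377]
-- [ 0.516 -0.112  0.084] 2
{"travel":[0.0, 0.0, 0.043],"turn":[0.0, -0.0, 0.0]}
{"travel":[0.001, 0.001, 0.043],"turn":[0.1, -0.1, 0.0]}
```

Request:
apply_moves(series=[{"travel":[0,0,0.043],"turn":[0,0,0],"hand":0.3},{"travel":[0.001,0.001,0.043],"turn":[0,0,0],"hand":0.3},{"travel":[0,0,0],"turn":[0,0,0],"hand":0.3},{"travel":[0,0,0],"turn":[0,0,0],"hand":-1},{"travel":[0,0,0],"turn":[0,0,0],"hand":-1},{"travel":[0,0,0],"turn":[0,0,0],"hand":-1},{"travel":[0,0,0],"turn":[0,0,0],"hand":-1}])

```text
time: 30.18
eef_pos: [0.5171, -0.1127, 0.0864]
tcp_rot: [-0.692, 0.722, -0.002, 0.001]
wrist_force: [-1.4, 1.8, 7.4]
opening: 0.0346
```

Request:
apply_moves(series=[{"travel":[0,0.005,-0.05],"turn":[0,0,0],"hand":-1},{"travel":[0,0.005,-0.05],"turn":[0,0,0],"hand":-1},{"travel":[-0.04,0.008,-0.03],"turn":[0,0,0],"hand":-1},{"travel":[-0.055,0.01,0],"turn":[0,0,0],"hand":-1},{"travel":[-0.055,0.01,0],"turn":[0,0,0],"hand":-1},{"travel":[-0.055,0.01,0],"turn":[0,0,0],"hand":-1},{"travel":[-0.055,0.01,0],"turn":[0,0,0],"hand":-1},{"travel":[-0.055,0.01,0],"turn":[0,0,0],"hand":-1}])

```text
time: 31.18
eef_pos: [0.4608, 0.2068, 0.2143]
tcp_rot: [-0.692, 0.722, -0.001, 0.0]
wrist_force: [1.4, 0.1, -1.4]
opening: 0.0341
```

Request:
apply_moves(series=[{"travel":[-0.055,0.01,0],"turn":[0,0,0],"hand":-1},{"travel":[0,0,0],"turn":[0,0,0],"hand":-1},{"travel":[0,0,0],"turn":[0,0,0],"hand":-1}])

```text
time: 31.55
eef_pos: [0.4536, 0.2603, 0.2137]
tcp_rot: [-0.692, 0.722, -0.001, -0.001]
wrist_force: [0.3, -0.8, -1.6]
opening: 0.0344
```

```bash
python3 - <<'E'
from h import *
s=st()
f=grab_frame("top")
for c in caps(f,.08,(150,190,225,300)): print(c)
plan([([.455,.263,.11],A0),([.455,.263,.0655],A0)])
g=grab_frame("scene"); crop(g,"s22",(225,60,385,250),4)
E
```

```text
t 31.55 p [0.4536 0.2603 0.2137] q [ 8.220e-01  2.130e-01 -2.000e-02  1.000e-03 -1.339e+00 -8.640e-01] F [ 0.3 -0.8 -1.6] T [-0.05 -0.01 -0.02] op 0.0344
[[-0.043, -0.999, -0.0], [-0.999, 0.043, -0.002], [0.002, -0.0, -1.0]]
-- [0.455 0.263 0.11 ] 2
{"travel":[-0.002, -0.001, 0.052],"turn":[-0.0, -0.0, -0.0]}
{"travel":[-0.001, -0.0, 0.052],"turn":[-0.0, -0.1, -0.0]}
-- [0.455 0.263 0.066] 1
{"travel":[-0.0, -0.0, 0.044],"turn":[-0.0, 0.0, -0.0]}
```

View pics/s22.png

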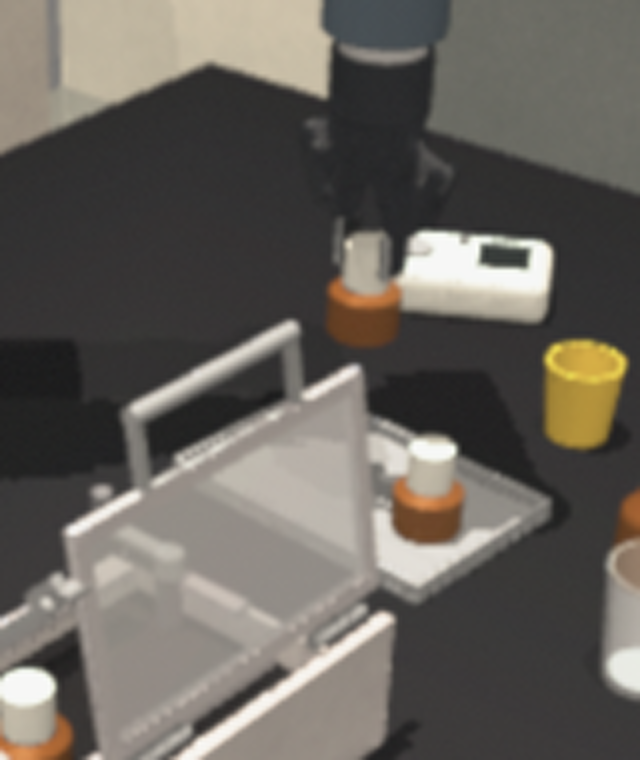

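Request:
apply_moves(series=[{"travel":[-0.002,-0.001,0.052],"turn":[0,0,0],"hand":-1},{"travel":[-0.001,0,0.052],"turn":[0,0,0],"hand":-1},{"travel":[0,0,0.03],"turn":[0,0,0],"hand":-1},{"travel":[0,0,0.01],"turn":[0,0,0],"hand":-1},{"travel":[0,0,0],"turn":[0,0,0],"hand":-1},{"travel":[0,0,0],"turn":[0,0,0],"hand":-1}])

```text
time: 32.4
eef_pos: [0.456, 0.2636, 0.0712]
tcp_rot: [-0.692, 0.722, -0.001, 0.001]
wrist_force: [0.9, 1.2, -1.9]
opening: 0.0344
```

Request:
apply_moves(series=[{"travel":[0,0,0.003],"turn":[0,0,0],"hand":-1},{"travel":[0,0,0],"turn":[0,0,0],"hand":-1},{"travel":[0,0,0],"turn":[0,0,0],"hand":-1}])

```text
time: 32.78
eef_pos: [0.4549, 0.2631, 0.0667]
tcp_rot: [-0.692, 0.722, -0.001, -0.0]
wrist_force: [0.8, -0.1, -2.1]
opening: 0.0344
```

Request:
apply_moves(series=[{"travel":[0,0,0.002],"turn":[0,0,0],"hand":-1},{"travel":[0,0,0],"turn":[0,0,0],"hand":-1},{"travel":[0,0,0],"turn":[0,0,0],"hand":-1}])

```text
time: 33.15
eef_pos: [0.455, 0.2634, 0.0665]
tcp_rot: [-0.692, 0.722, -0.001, 0.0]
wrist_force: [-7.3, -0.5, 12.5]
opening: 0.0347
```

Request:
apply_moves(series=[{"travel":[0,0,0],"turn":[0,0,0],"hand":0.15},{"travel":[0,0,0],"turn":[0,0,0],"hand":0.15},{"travel":[0,0,0],"turn":[0,0,0],"hand":0.15},{"travel":[0,0,-0.04],"turn":[0,0,0],"hand":0.15},{"travel":[0,0,-0.06],"turn":[0,0,0],"hand":0.3},{"travel":[0.03,0.03,-0.04],"turn":[0,0,0],"hand":0.3},{"travel":[0.05,0.03,0],"turn":[0,0,0],"hand":0.3},{"travel":[0.05,0.02,0],"turn":[0,0,0],"hand":0.3}])

```text
time: 34.15
eef_pos: [0.3683, 0.1358, 0.205]
tcp_rot: [-0.692, 0.722, -0.001, -0.0]
wrist_force: [0.4, -0.1, 0.7]
opening: 0.0552
```

Request:
apply_moves(series=[{"travel":[0,0,0],"turn":[0,0,0],"hand":0.3},{"travel":[0,0,0],"turn":[0,0,0],"hand":0.3}])

```text
time: 34.4
eef_pos: [0.3696, 0.137, 0.2049]
tcp_rot: [-0.692, 0.722, -0.001, -0.0]
wrist_force: [-0.2, 0.7, 0.9]
opening: 0.0557
```

```bash
python3 - <<'E'
from h import *
s=st(); print(own(s["eef_pos"]))
f=grab_frame("top"); cv2.imwrite("pics/t23.png",cv2.cvtColor(f["image"],cv2.COLOR_RGB2BGR))
for c in caps(f): print(c)
for c in caps(f,.08,(150,190,225,300)): print(c)
e=plan([(wld([-.0055,-.0807,.17]),A0)])
E
```

```text
t 34.4 p [0.3696 0.137  0.2049] q [ 7.590e-01 -4.200e-02 -3.270e-01  1.000e-03 -1.286e+00 -8.030e-01] F [-0.2  0.7  0.9] T [ 0.02 -0.02 -0.  ] op 0.0557
[[-0.044, -0.999, 0.001], [-0.999, 0.044, -0.001], [0.001, -0.001, -1.0]]
[-0.16260444  0.23362682  0.20491133]
(array([340.8, 219.5]), np.int32(128), array([ 0.5123, -0.1839,  0.1   ]), array([-0.0063, -0.0809,  0.1   ]))
-- [ 0.513 -0.184  0.17 ] 6
{"travel":[0.052, -0.026, 0.006],"turn":[-0.0, -0.0, 0.0]}
{"travel":[0.053, -0.026, 0.006],"turn":[-0.0, -0.0, 0.0]}
{"travel":[0.052, -0.026, 0.006],"turn":[-0.0, -0.0, 0.0]}
{"travel":[0.053, -0.026, 0.006],"turn":[-0.0, -0.0, 0.0]}
{"travel":[0.052, -0.027, 0.006],"turn":[-0.0, -0.0, 0.0]}
{"travel":[0.053, -0.026, 0.005],"turn":[-0.0, -0.1, 0.0]}
```

View pics/t23.png

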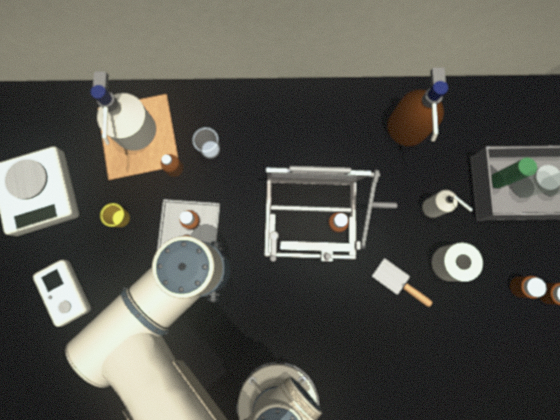

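Jar 1 is still in the tray, jar 2 is behind the arm, and jar 3's cap is at (341,219). Picking jar 3.

Request:
apply_moves(series=[{"travel":[0.052,-0.026,0.006],"turn":[0,0,0],"hand":0.3},{"travel":[0.053,-0.026,0.006],"turn":[0,0,0],"hand":0.3},{"travel":[0.052,-0.026,0.006],"turn":[0,0,0],"hand":0.3},{"travel":[0.053,-0.026,0.006],"turn":[0,0,0],"hand":0.3},{"travel":[0.052,-0.027,0.006],"turn":[0,0,0],"hand":0.3},{"travel":[0.053,-0.026,0.005],"turn":[0,0,0],"hand":0.3},{"travel":[0,0,0],"turn":[0,0,0],"hand":0.3},{"travel":[0,0,0],"turn":[0,0,0],"hand":0.3}])

```text
time: 35.45
eef_pos: [0.5129, -0.1844, 0.1692]
tcp_rot: [-0.692, 0.722, 0.0, -0.001]
wrist_force: [-0.0, 0.1, 0.7]
opening: 0.0557
```

```bash
python3 - <<'E'
from h import *
s=st(); print(own(s["eef_pos"]))
f=grab_frame("top"); crop(f,"t24",(150,180,300,300),5)
for c in caps(f,.08,(150,190,225,300)): print(c)
e=plan([(wld([-.0055,-.0807,.084]),A0)],vmax=.045)
e=plan([([.383,.269,.215],A0)],start=(wld([-.0155,-.0807,.214]),A0))
E
```

```text
t 35.45 p [ 0.5129 -0.1844  0.1692] q [-0.057  0.279 -0.047  0.002 -1.246  0.013] F [-0.   0.1  0.7] T [0.02 0.05 0.02] op 0.0557
[[-0.043, -0.999, -0.002], [-0.999, 0.043, -0.001], [0.002, 0.002, -1.0]]
[-0.0055638  -0.08134821  0.16922261]
-- [ 0.513 -0.184  0.084] 2
{"travel":[-0.0, -0.0, 0.043],"turn":[0.0, -0.0, 0.0]}
{"travel":[-0.0, -0.0, 0.043],"turn":[0.0, -0.1, 0.1]}
-- [0.383 0.269 0.215] 8
{"travel":[-0.056, 0.017, -0.0],"turn":[0.0, 0.0, 0.0]}
{"travel":[-0.056, 0.018, -0.0],"turn":[0.0, 0.0, 0.0]}
{"travel":[-0.056, 0.017, -0.0],"turn":[0.0, 0.0, 0.0]}
{"travel":[-0.056, 0.018, -0.0],"turn":[0.0, 0.0, 0.0]}
{"travel":[-0.056, 0.017, -0.0],"turn":[0.0, 0.0, 0.0]}
{"travel":[-0.056, 0.018, -0.0],"turn":[0.0, 0.0, 0.0]}
{"travel":[-0.055, 0.017, -0.001],"turn":[0.0, 0.0, 0.0]}
{"travel":[-0.056, 0.018, 0.0],"turn":[0.0, 0.0, 0.0]}
```

View pics/t24.png

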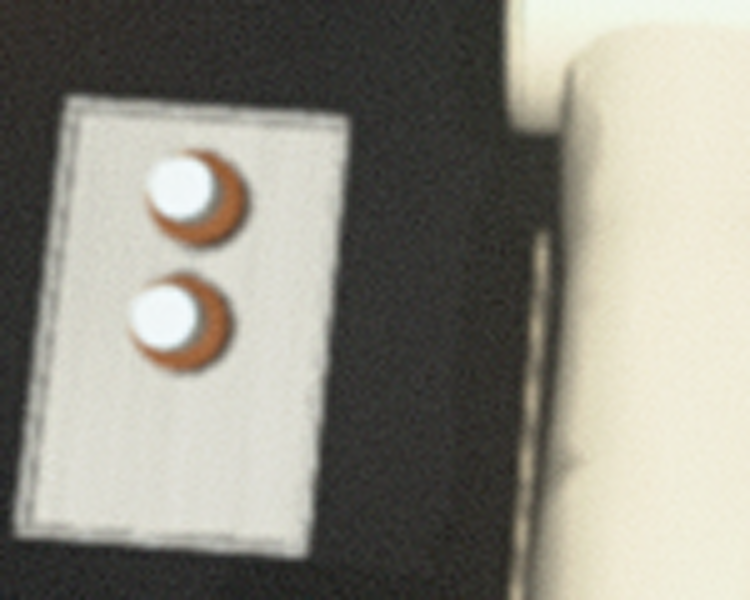

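Two jars stand well inside the tray, at crop (195,197) and (182,322), with space below. Grasping jar 3.

Request:
apply_moves(series=[{"travel":[0,0,0.043],"turn":[0,0,0],"hand":0.3},{"travel":[0,0,0.042],"turn":[0,0,0],"hand":0.3},{"travel":[0,0,0],"turn":[0,0,0],"hand":0.3},{"travel":[0,0,0],"turn":[0,0,0],"hand":-1},{"travel":[0,0,0],"turn":[0,0,0],"hand":-1},{"travel":[0,0,0],"turn":[0,0,0],"hand":-1},{"travel":[0,0,0],"turn":[0,0,0],"hand":-1}])

```text
time: 36.38
eef_pos: [0.514, -0.1849, 0.0876]
tcp_rot: [-0.692, 0.722, -0.002, 0.001]
wrist_force: [-1.0, 1.8, 7.4]
opening: 0.0345
```

Request:
apply_moves(series=[{"travel":[0,0.005,-0.05],"turn":[0,0,0],"hand":-1},{"travel":[0,0.005,-0.05],"turn":[0,0,0],"hand":-1},{"travel":[-0.03,0.005,-0.03],"turn":[0,0,0],"hand":-1},{"travel":[-0.056,0.017,0],"turn":[0,0,0],"hand":-1},{"travel":[-0.056,0.017,0],"turn":[0,0,0],"hand":-1},{"travel":[-0.056,0.017,0],"turn":[0,0,0],"hand":-1},{"travel":[-0.056,0.018,0],"turn":[0,0,0],"hand":-1},{"travel":[-0.056,0.017,0],"turn":[0,0,0],"hand":-1}])

```text
time: 37.38
eef_pos: [0.4242, 0.1312, 0.2155]
tcp_rot: [-0.692, 0.722, -0.001, 0.0]
wrist_force: [0.7, -0.3, -2.0]
opening: 0.0344
```

Request:
apply_moves(series=[{"travel":[-0.056,0.018,0],"turn":[0,0,0],"hand":-1},{"travel":[-0.056,0.017,0],"turn":[0,0,0],"hand":-1},{"travel":[-0.03,0.01,0],"turn":[0,0,0],"hand":-1},{"travel":[0,0,0],"turn":[0,0,0],"hand":-1},{"travel":[0,0,0],"turn":[0,0,0],"hand":-1}])

```text
time: 38.0
eef_pos: [0.3862, 0.273, 0.2147]
tcp_rot: [-0.692, 0.722, -0.001, -0.001]
wrist_force: [-0.7, -0.2, -1.7]
opening: 0.0348
```

```bash
python3 - <<'E'
from h import *
s=st()
plan([([.383,.269,.11],A0),([.383,.269,.0655],A0)])
g=grab_frame("scene"); crop(g,"s25",(225,60,385,250),4)
E
```

```text
t 38.0 p [0.3862 0.273  0.2147] q [ 9.49e-01  1.14e-01 -1.38e-01  1.00e-03 -1.32e+00 -9.92e-01] F [-0.7 -0.2 -1.7] T [-0.08  0.02 -0.02] op 0.0348
[[-0.043, -0.999, 0.0], [-0.999, 0.043, -0.002], [0.002, -0.0, -1.0]]
-- [0.383 0.269 0.11 ] 2
{"travel":[0.002, 0.002, 0.052],"turn":[-0.0, -0.0, 0.0]}
{"travel":[0.002, 0.001, 0.053],"turn":[-0.0, -0.1, 0.0]}
-- [0.383 0.269 0.066] 1
{"travel":[-0.0, 0.0, 0.044],"turn":[-0.0, 0.0, 0.0]}
```

View pics/s25.png

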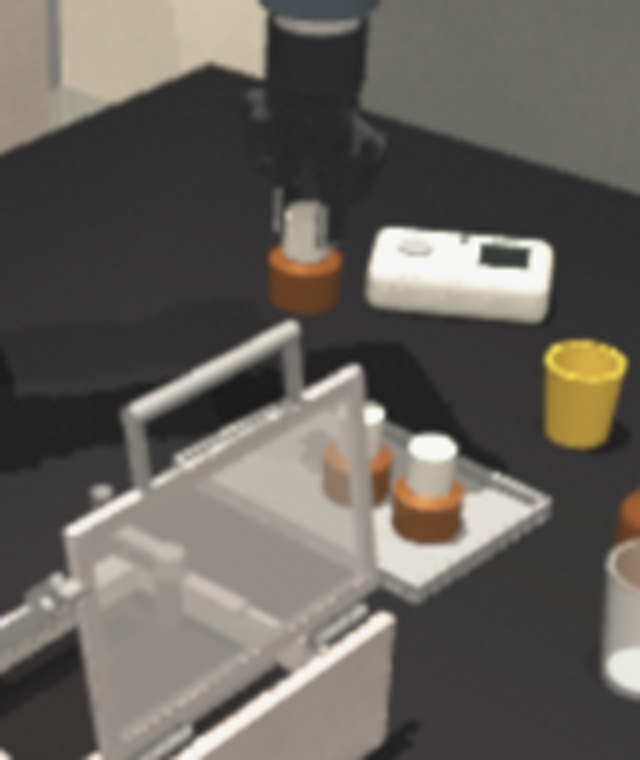

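Request:
apply_moves(series=[{"travel":[0.002,0.002,0.052],"turn":[0,0,0],"hand":-1},{"travel":[0.002,0.001,0.053],"turn":[0,0,0],"hand":-1},{"travel":[0,0,0.03],"turn":[0,0,0],"hand":-1},{"travel":[0,0,0.01],"turn":[0,0,0],"hand":-1},{"travel":[0,0,0],"turn":[0,0,0],"hand":-1},{"travel":[0,0,0],"turn":[0,0,0],"hand":-1}])

```text
time: 38.8
eef_pos: [0.384, 0.2699, 0.071]
tcp_rot: [-0.692, 0.722, -0.001, 0.001]
wrist_force: [-0.0, -0.3, -2.1]
opening: 0.0344
```

Request:
apply_moves(series=[{"travel":[0,0,0.003],"turn":[0,0,0],"hand":-1},{"travel":[0,0,0],"turn":[0,0,0],"hand":-1},{"travel":[0,0,0],"turn":[0,0,0],"hand":-1}])

```text
time: 39.17
eef_pos: [0.3837, 0.27, 0.0676]
tcp_rot: [-0.692, 0.722, -0.001, 0.001]
wrist_force: [-1.5, 0.1, 6.0]
opening: 0.0345
```

Contact. Releasing, then back off to see everything.

Request:
apply_moves(series=[{"travel":[0,0,0],"turn":[0,0,0],"hand":0.15},{"travel":[0,0,0],"turn":[0,0,0],"hand":0.15},{"travel":[0,0,0],"turn":[0,0,0],"hand":0.15},{"travel":[0,0,-0.04],"turn":[0,0,0],"hand":0.15},{"travel":[0,0,-0.06],"turn":[0,0,0],"hand":-0.3},{"travel":[0.05,0,-0.04],"turn":[0,0,0],"hand":-0.3},{"travel":[0.06,0,0],"turn":[0,0,0],"hand":-0.3},{"travel":[0.06,0,0],"turn":[0,0,0],"hand":-0.3}])

```text
time: 40.17
eef_pos: [0.3754, 0.0993, 0.2062]
tcp_rot: [-0.692, 0.722, -0.001, 0.0]
wrist_force: [1.9, -0.0, 1.1]
opening: 0.0302
```

Request:
apply_moves(series=[{"travel":[0.06,0,0],"turn":[0,0,0],"hand":-0.3},{"travel":[0.06,0,0],"turn":[0,0,0],"hand":-0.3},{"travel":[0,0,0],"turn":[0,0,0],"hand":-0.3},{"travel":[0,0,0],"turn":[0,0,0],"hand":-0.3}])

```text
time: 40.67
eef_pos: [0.3705, -0.0193, 0.2059]
tcp_rot: [-0.691, 0.723, -0.001, -0.001]
wrist_force: [0.4, 0.8, 0.1]
opening: 0.0299
```

```bash
python3 - <<'E'
from h import *
s=st(); print(own(s["eef_pos"]))
f=grab_frame("top"); cv2.imwrite("pics/t26.png",cv2.cvtColor(f["image"],cv2.COLOR_RGB2BGR))
for c in caps(f,.08,(150,190,225,300)): print(c)
E
```

```text
t 40.67 p [ 0.3705 -0.0193  0.2059] q [ 3.790e-01 -9.300e-02 -3.700e-01  1.000e-03 -1.294e+00 -4.240e-01] F [0.4 0.8 0.1] T [ 0.04 -0.    0.04] op 0.0299
[[-0.044, -0.999, -0.0], [-0.999, 0.044, -0.002], [0.002, 0.0, -1.0]]
[-0.15492937  0.07756066  0.20593904]
```

View pics/t26.png

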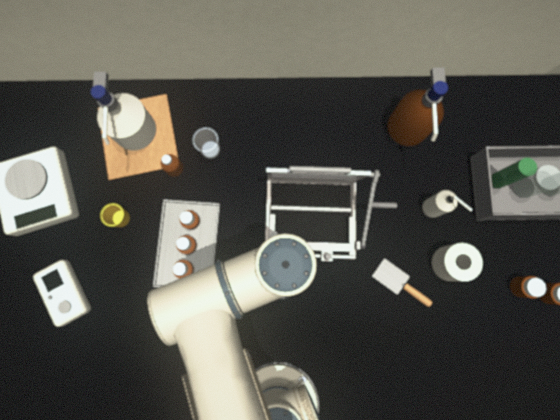

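All three jars stand in the tray at (189,219), (186,244) and (183,269). Now the bar goes back home.

```bash
python3 - <<'E'
from h import *
e=plan([(wld([-.108,-.042,.15]),A0)])
E
```

```text
-- [ 0.412 -0.141  0.15 ] 3
{"travel":[0.04, -0.016, 0.019],"turn":[0.0, -0.0, 0.0]}
{"travel":[0.04, -0.015, 0.019],"turn":[0.0, -0.0, 0.0]}
{"travel":[0.04, -0.016, 0.018],"turn":[0.0, -0.1, 0.0]}
```

Request:
apply_moves(series=[{"travel":[0.04,-0.016,0.019],"turn":[0,0,0],"hand":-0.3},{"travel":[0.04,-0.015,0.019],"turn":[0,0,0],"hand":-0.3},{"travel":[0.04,-0.016,0.018],"turn":[0,0,0],"hand":-0.3},{"travel":[0,0,0],"turn":[0,0,0],"hand":-0.3},{"travel":[0,0,0],"turn":[0,0,0],"hand":-0.3}])

```text
time: 41.35
eef_pos: [0.4128, -0.1401, 0.1502]
tcp_rot: [-0.692, 0.722, -0.0, -0.001]
wrist_force: [0.0, -0.5, -0.0]
opening: 0.0295
```

```bash
python3 - <<'E'
from h import *
s=st(); print(own(s["eef_pos"]))
g=grab_frame("scene"); crop(g,"s27",(185,110,335,230),5)
f=grab_frame("top")
for c in caps(f,.08,(150,190,225,300)): print(c)
crop(f,"t27",(150,180,370,300),3)
e=plan([(wld([-.108,-.042,.100]),A0)])
E
```

```text
t 41.35 p [ 0.4128 -0.1401  0.1502] q [ 0.036  0.082 -0.345  0.002 -1.144 -0.079] F [ 0.  -0.5 -0. ] T [-0.04 -0.02  0.04] op 0.0295
[[-0.042, -0.999, -0.0], [-0.999, 0.042, -0.002], [0.002, 0.0, -1.0]]
[-0.10756489 -0.04132789  0.15018909]
-- [ 0.412 -0.141  0.1  ] 1
{"travel":[0.001, 0.001, 0.051],"turn":[-0.1, -0.1, 0.2]}
```

View pics/s27.png

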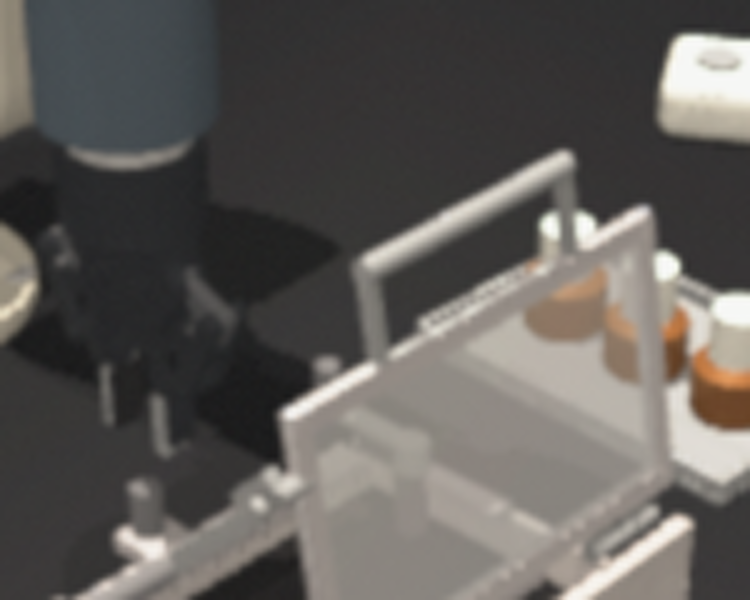

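View pics/t27.png

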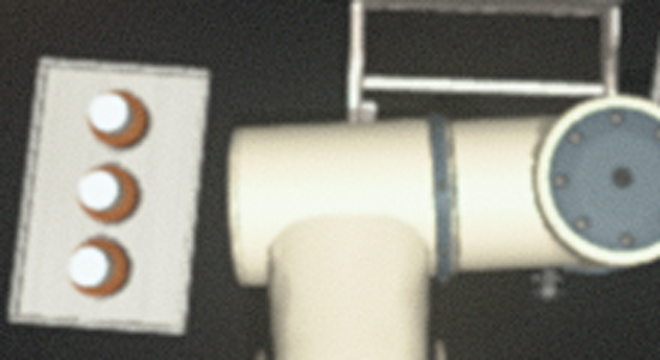

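Three jars are upright in the tray, and the gripper is above the bar knob (scene crop (145,495)).

Request:
apply_moves(series=[{"travel":[0.001,0.001,0.026],"turn":[0,0,0],"hand":-0.3},{"travel":[0,0,0.025],"turn":[0,0,0],"hand":-0.3},{"travel":[0,0,0],"turn":[0,0,0],"hand":-0.3},{"travel":[0,0,0],"turn":[0,0,0],"hand":-0.3},{"travel":[0,0,0],"turn":[0,0,0],"hand":-1},{"travel":[0,0,0],"turn":[0,0,0],"hand":-1},{"travel":[0,0,0],"turn":[0,0,0],"hand":-1}], squeeze=25)

```text
time: 42.32
eef_pos: [0.4123, -0.142, 0.1006]
tcp_rot: [-0.692, 0.722, -0.002, 0.0]
wrist_force: [-0.4, 3.1, 5.4]
opening: 0.0167
```

Request:
apply_moves(series=[{"travel":[0,-0.012,0],"turn":[0,0,0],"hand":-1},{"travel":[0,-0.012,0],"turn":[0,0,0],"hand":-1},{"travel":[0,-0.012,0],"turn":[0,0,0],"hand":-1},{"travel":[0,-0.01,0],"turn":[0,0,0],"hand":-1},{"travel":[0,0,0],"turn":[0,0,0],"hand":-1},{"travel":[0,0,0],"turn":[0,0,0],"hand":-1}])

```text
time: 43.08
eef_pos: [0.4564, -0.1441, 0.1004]
tcp_rot: [-0.692, 0.722, -0.0, -0.001]
wrist_force: [-6.3, 3.7, 11.7]
opening: 0.0168
```

```bash
python3 - <<'E'
from h import *
s=st(); o=own(s["eef_pos"]);print(o)
E
```

```text
t 43.08 p [ 0.4564 -0.1441  0.1004] q [ 0.024  0.212 -0.328  0.002 -1.032 -0.068] F [-6.3  3.7 11.7] T [ 1.19  2.39 -0.08] op 0.0168
[[-0.043, -0.999, -0.001], [-0.999, 0.043, -0.002], [0.002, 0.001, -1.0]]
[-0.06380425 -0.04349633  0.10044385]
```

Request:
apply_moves(series=[{"travel":[0,-0.003,0],"turn":[0,0,0],"hand":-1},{"travel":[0,0,0],"turn":[0,0,0],"hand":-1},{"travel":[0,0,0],"turn":[0,0,0],"hand":-1}])

```text
time: 43.45
eef_pos: [0.4566, -0.1442, 0.1003]
tcp_rot: [-0.691, 0.722, 0.002, -0.003]
wrist_force: [-15.0, 7.3, 18.9]
opening: 0.0166
```

Request:
apply_moves(series=[{"travel":[0,0,0],"turn":[0,0,0],"hand":-0.35},{"travel":[0,0,0],"turn":[0,0,0],"hand":-0.35},{"travel":[0,0,-0.04],"turn":[0,0,0],"hand":-0.35},{"travel":[0,0,-0.05],"turn":[0,0,0],"hand":-0.35},{"travel":[-0.03,0.05,0],"turn":[0,0,0],"hand":-0.35},{"travel":[-0.04,0.04,0],"turn":[0,0,0],"hand":-0.35},{"travel":[0,0,0],"turn":[0,0,0],"hand":-0.35},{"travel":[0,0,0],"turn":[0,0,0],"hand":-0.35}])

```text
time: 44.45
eef_pos: [0.374, -0.0702, 0.1895]
tcp_rot: [-0.692, 0.722, -0.001, -0.0]
wrist_force: [0.7, 0.4, 0.2]
opening: 0.0278
```

```bash
python3 - <<'E'
from h import *
s=st(); o=own(s["eef_pos"]);print(o)
f=grab_frame("top"); crop(f,"t28",(250,165,370,275),6)
e=plan([(wld([-.119,.106,.16]),A0)])
E
```

```text
t 44.45 p [ 0.374  -0.0702  0.1895] q [ 0.234 -0.063 -0.387  0.002 -1.246 -0.277] F [0.7 0.4 0.2] T [-0.02 -0.05 -0.02] op 0.0278
[[-0.042, -0.999, 0.001], [-0.999, 0.042, -0.002], [0.002, -0.001, -1.0]]
[-0.14931957  0.02677198  0.18948244]
-- [0.408 0.008 0.16 ] 2
{"travel":[-0.04, -0.015, 0.015],"turn":[-0.0, -0.1, 0.0]}
{"travel":[-0.04, -0.015, 0.014],"turn":[-0.0, -0.0, 0.0]}
```

View pics/t28.png

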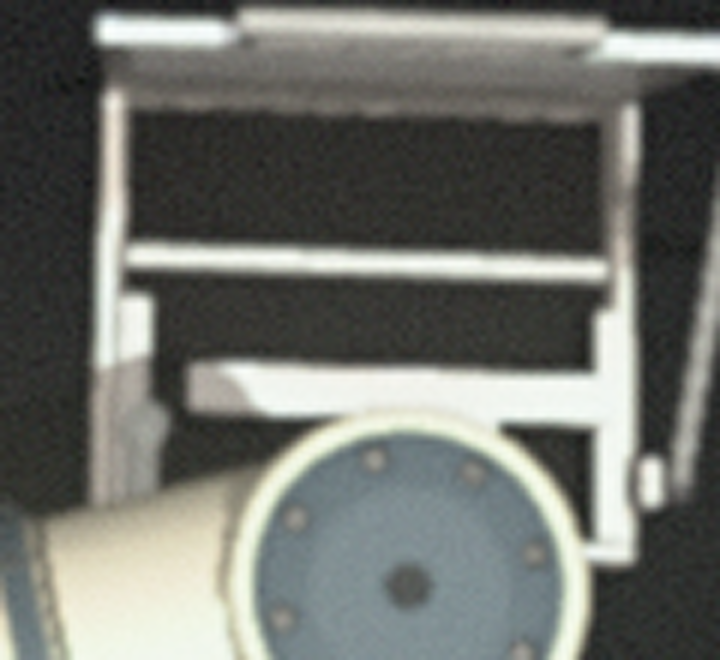

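The bar is home (edges at y 360–410, as at the start). Now the cam lever.

Request:
apply_moves(series=[{"travel":[-0.04,-0.015,0.015],"turn":[0,0,0],"hand":-0.35},{"travel":[-0.04,-0.015,0.014],"turn":[0,0,0],"hand":-0.35},{"travel":[0,0,0],"turn":[0,0,0],"hand":-0.35},{"travel":[0,0,0],"turn":[0,0,0],"hand":-0.35}])

```text
time: 45.0
eef_pos: [0.4073, 0.0077, 0.1596]
tcp_rot: [-0.691, 0.722, -0.001, -0.001]
wrist_force: [0.2, -1.1, 0.3]
opening: 0.0279
```

```bash
python3 - <<'E'
from h import *
s=st(); o=own(s["eef_pos"]);print(o)
e=plan([(wld([-.119,.106,.104]),A0)])
E
```

```text
t 45.0 p [0.4073 0.0077 0.1596] q [ 0.409  0.017 -0.389  0.002 -1.167 -0.454] F [ 0.2 -1.1  0.3] T [-0.02  0.02 -0.  ] op 0.0279
[[-0.044, -0.999, -0.001], [-0.999, 0.044, -0.002], [0.002, 0.001, -1.0]]
[-0.11940808  0.10607307  0.15964496]
-- [0.408 0.008 0.104] 1
{"travel":[-0.0, -0.0, 0.056],"turn":[0.1, -0.1, -0.0]}
```

Request:
apply_moves(series=[{"travel":[0,0,0.028],"turn":[0,0,0],"hand":-0.35},{"travel":[0,0,0.027],"turn":[0,0,0],"hand":-0.35},{"travel":[0,0,0],"turn":[0,0,0],"hand":-0.35},{"travel":[0,0,0],"turn":[0,0,0],"hand":-0.35},{"travel":[0,0,0],"turn":[0,0,0],"hand":-1},{"travel":[0,0,0],"turn":[0,0,0],"hand":-1},{"travel":[0,0,0],"turn":[0,0,0],"hand":-1}])

```text
time: 45.88
eef_pos: [0.4071, 0.008, 0.1062]
tcp_rot: [-0.692, 0.722, -0.001, -0.0]
wrist_force: [-3.0, -0.8, 4.9]
opening: 0.0147
```

Request:
apply_moves(series=[{"travel":[0.012,-0.001,-0.001],"turn":[0,0,0],"hand":-1},{"travel":[0.012,-0.004,0],"turn":[0,0,0],"hand":-1},{"travel":[0.011,-0.006,0],"turn":[0,0,0],"hand":-1},{"travel":[0.01,-0.008,0],"turn":[0,0,0],"hand":-1},{"travel":[0,0,0],"turn":[0,0,0],"hand":-1},{"travel":[0,0,0],"turn":[0,0,0],"hand":-1}])

```text
time: 46.62
eef_pos: [0.4211, -0.0407, 0.1061]
tcp_rot: [-0.691, 0.722, -0.0, -0.005]
wrist_force: [-8.4, -7.3, 6.4]
opening: 0.0145
```

```bash
python3 - <<'E'
from h import *
s=st(); o=own(s["eef_pos"]);print(o-np.array([-.1194,.1061,.104]))
E
```

```text
t 46.62 p [ 0.4211 -0.0407  0.1061] q [ 0.281  0.104 -0.447  0.005 -1.028 -0.328] F [-8.4 -7.3  6.4] T [-2.54  3.06  0.  ] op 0.0145
[[-0.044, -0.999, -0.006], [-0.999, 0.044, -0.007], [0.007, 0.006, -1.0]]
[ 0.0158769  -0.04780388  0.00207264]
```

Request:
apply_moves(series=[{"travel":[0.007,-0.011,0],"turn":[0,0,0],"hand":-1},{"travel":[0.005,-0.012,0],"turn":[0,0,0],"hand":-1},{"travel":[0.003,-0.012,0],"turn":[0,0,0],"hand":-1},{"travel":[0.001,-0.012,0],"turn":[0,0,0],"hand":-1},{"travel":[0,0,0],"turn":[0,0,0],"hand":-1},{"travel":[0,0,0],"turn":[0,0,0],"hand":-1}])

```text
time: 47.38
eef_pos: [0.4691, -0.06, 0.1061]
tcp_rot: [-0.692, 0.722, -0.002, -0.004]
wrist_force: [-0.1, -15.7, -2.1]
opening: 0.0145
```

```bash
python3 - <<'E'
from h import *
s=st(); o=own(s["eef_pos"]);print(o,o-np.array([-.1194,.1061,.104]))
E
```

```text
t 47.38 p [ 0.4691 -0.06    0.1061] q [ 0.211  0.196 -0.335  0.009 -1.045 -0.259] F [ -0.1 -15.7  -2.1] T [-5.12  0.35 -0.11] op 0.0145
[[-0.044, -0.999, -0.003], [-0.999, 0.044, -0.009], [0.009, 0.003, -1.0]]
[-0.05470361  0.04112194  0.10614384] [ 0.06469639 -0.06497806  0.00214384]
```

Request:
apply_moves(series=[{"travel":[0,0,0],"turn":[0,0,0],"hand":-0.35},{"travel":[0,0,0],"turn":[0,0,0],"hand":-0.35},{"travel":[0,0,-0.04],"turn":[0,0,0],"hand":-0.35},{"travel":[0,0.02,-0.05],"turn":[0,0,0],"hand":-0.35},{"travel":[0,0.06,-0.02],"turn":[0,0,0],"hand":-0.35},{"travel":[-0.06,0.01,0],"turn":[0,0,0],"hand":-0.35},{"travel":[-0.06,0,0],"turn":[0,0,0],"hand":-0.35},{"travel":[-0.06,0,0],"turn":[0,0,0],"hand":-0.35}])

```text
time: 48.38
eef_pos: [0.3886, 0.1303, 0.2165]
tcp_rot: [-0.692, 0.722, -0.001, 0.001]
wrist_force: [1.4, -0.3, -0.8]
opening: 0.0279
```

Request:
apply_moves(series=[{"travel":[0,0,0],"turn":[0,0,0],"hand":-0.35},{"travel":[0,0,0],"turn":[0,0,0],"hand":-0.35}])

```text
time: 48.62
eef_pos: [0.3887, 0.1284, 0.2156]
tcp_rot: [-0.692, 0.722, -0.001, -0.001]
wrist_force: [0.2, -0.6, 0.7]
opening: 0.0278
```

```bash
python3 - <<'E'
from h import *
s=st(); print(own(s["eef_pos"]))
f=grab_frame("top"); crop(f,"t29",(250,165,370,275),6)
cv2.imwrite("pics/t30.png",cv2.cvtColor(f["image"],cv2.COLOR_RGB2BGR))
g=grab_frame("scene"); cv2.imwrite("pics/s30.png",cv2.cvtColor(g["image"],cv2.COLOR_RGB2BGR)); crop(g,"s31",(185,110,385,270),4)
E
```

```text
t 48.62 p [0.3887 0.1284 0.2156] q [ 7.070e-01 -1.600e-02 -2.740e-01  1.000e-03 -1.314e+00 -7.500e-01] F [ 0.2 -0.6  0.7] T [-0.06  0.01 -0.05] op 0.0278
[[-0.042, -0.999, 0.0], [-0.999, 0.042, -0.002], [0.002, -0.0, -1.0]]
[-0.14317865  0.22590237  0.21564809]
```

View pics/t29.png

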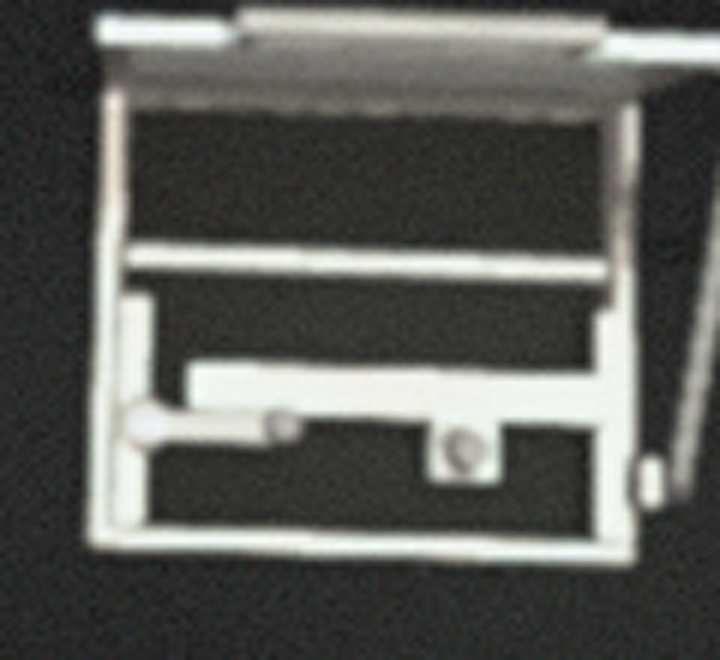

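View pics/t30.png

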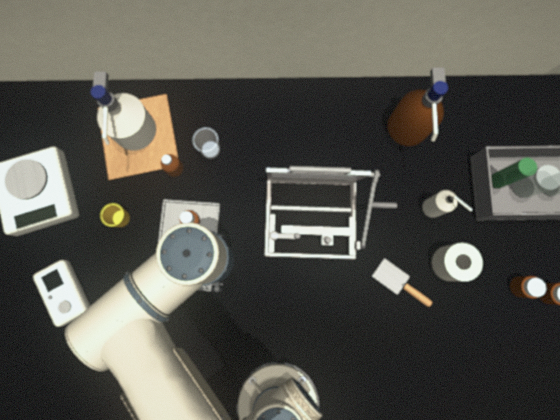

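View pics/s31.png

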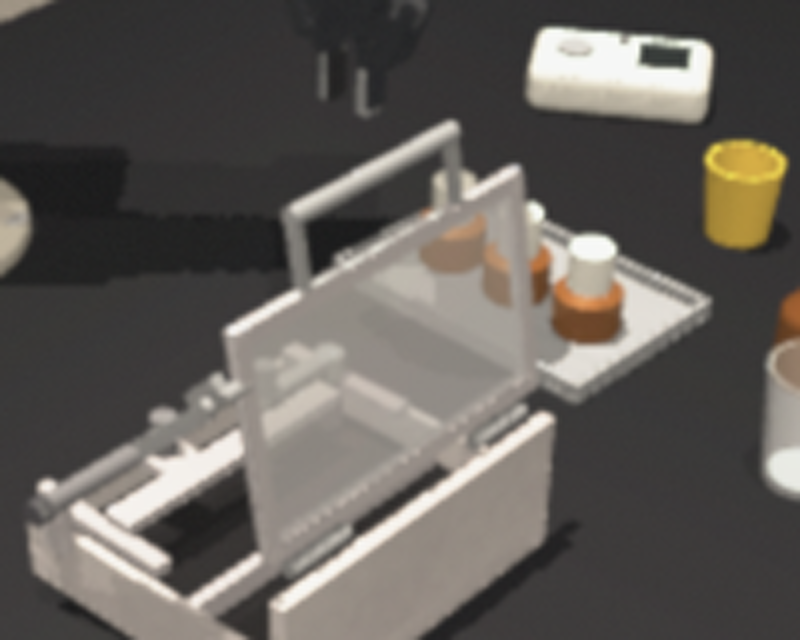

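The cam is locked (lever at top crop (147,420)–(285,428), as at the start) and the bar is home. I'll clear the arm from the tray for a last jar check.

Request:
apply_moves(series=[{"travel":[0.06,0.02,0],"turn":[0,0,0],"hand":-0.35},{"travel":[0.06,0.01,0],"turn":[0,0,0],"hand":-0.35},{"travel":[0.06,0,0],"turn":[0,0,0],"hand":-0.35},{"travel":[0.06,0,0],"turn":[0,0,0],"hand":-0.35},{"travel":[0,0,0],"turn":[0,0,0],"hand":-0.35},{"travel":[0,0,0],"turn":[0,0,0],"hand":-0.35},{"travel":[0,0,0],"turn":[0,0,0],"hand":-0.35}])

```text
time: 49.6
eef_pos: [0.3487, -0.1089, 0.216]
tcp_rot: [-0.692, 0.722, -0.001, -0.0]
wrist_force: [0.5, 0.4, -0.3]
opening: 0.028
```

```bash
python3 - <<'E'
from h import *
st()
f=grab_frame("top"); crop(f,"t32",(90,130,370,310),2); im=f["image"]
hsv=cv2.cvtColor(im,cv2.COLOR_RGB2HSV); C=np.array([.455,.263]); ty=np.radians(-4.6)
x0,y0,x1,y1=160,205,216,290
m=((hsv[...,0]<20)&(hsv[...,1]>110)&(hsv[...,2]>60)).astype(np.uint8)[y0:y1,x0:x1]
w=((hsv[...,2]>225)&(hsv[...,1]<40)).astype(np.uint8)[y0:y1,x0:x1]
for nm,mm,z in (("amber",m,.03),("cap",w,.08)):
    n,l,s,c=cv2.connectedComponentsWithStats(mm)
    for i in range(1,n):
        if s[i,4]>40:
            p=onz(f,c[i]+[x0,y0],z); d=p[:2]-C; print(nm,s[i],p.round(3),"tray",(np.array([[np.cos(ty),np.sin(ty)],[-np.sin(ty),np.cos(ty)]])@d).round(3))
E
```

```text
t 49.6 p [ 0.3487 -0.1089  0.216 ] q [ 0.135 -0.111 -0.36   0.002 -1.322 -0.178] F [ 0.5  0.4 -0.3] T [ 0.07 -0.03  0.02] op 0.028
[[-0.042, -0.999, 0.0], [-0.999, 0.042, -0.002], [0.002, -0.0, -1.0]]
amber [22  6 17 18 90] [0.521 0.246 0.03 ] tray [ 0.067 -0.012]
amber [20 31 16 18 84] [0.449 0.252 0.03 ] tray [-0.005 -0.012]
amber [17 55 15 18 91] [0.381 0.26  0.03 ] tray [-0.073 -0.009]
cap [ 20   7  12  11 109] [0.528 0.256 0.08 ] tray [ 0.074 -0.001]
cap [ 16  33  13  11 111] [0.454 0.263 0.08 ] tray [-0.001  0.   ]
cap [ 13  58  12  12 116] [0.383 0.271 0.08 ] tray [-0.073  0.002]
cap [ 43  75  13  10 103] [0.336 0.183 0.08 ] tray [-0.113 -0.089]
```

View pics/t32.png

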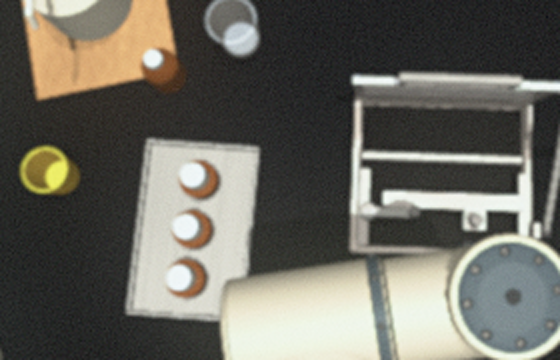

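The caps sit at tray x = +0.074, -0.001 and -0.073, y ≈ 0, all well inside (the fourth "cap" is the arm). Bar and lever are still locked. Handing in.

```bash
python3 -c "
from rig import ctrl
print(ctrl.finish_job())"
```

```text
the job is handed in; nothing more can be done
None
```

The shaker is unloaded and I handed the job in at about 50 s of the 210 s allowed; the hand-in gives no verdict.

**What I did:**
- I raised the guard, leaned it back, swung the stay up to its stop and set the guard's pin on its hook.
- I turned the cam lever free and drew the bar fully forward.
- I stood all three jars in the drip tray, then pushed the bar home and turned the lever back to locked.

**Last checks:**
- **Jars:** in the last pictures all three stand upright in the tray. Their caps measured +0.074, -0.001 and -0.073 m along the tray, within 2 mm of its centreline, against limits of ±0.102 and ±0.057 m.
- **Guard and stay:** the pictures show the guard still resting on the stay. I judged the guard angle, about 1.4 rad, from where the gripper let go, not from a joint reading.
- **Bar and lever:** both look as they did at the start. The gripper let the bar knob go within about 1 mm of its home position, and the lever angle works out at close to 0.
- **Bystanders and robot:** nothing I could see had shifted. The arm was clear of everything, with only noise on the wrist force.

**Didn't fully agree:**
- My colour mask picked up a fourth "cap" in the tray region, which was part of the arm.
- At the start the lever measured about 0.14 rad, not 0. That could be calibration error.

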